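# Find the weighted brush handle and clamp it under the glue valve

## Task

One of the four black brush handles on the tray has a brass core hidden in its foot and weighs about three times as much as the others, though they look the same: heft them to find it. Stand it upright on the glue station between the V block and the jaw, under the parked nozzle, then push the jaw up by its red-topped post until you feel the handle come to rest fully home in the V, without forcing it, and let go. Leave the three plain handles standing on the tray, and do not knock the glue valve or the other things about.

Things in the scene. Friction and masses are not known exactly. Their poses are not given: they have to be found in the camera images.
- handle_a: Black turned brush handle, 65 mm tall, upright on the tray. From below: round foot 36 mm in diameter, 22 mm high; neck 29 mm; straight barrel 31 mm in diameter from 32 to 60 mm above the underside (grip it there); 25 mm at the top, where a grey ring with dark middle marks the socket. Origin: centre of the underside, z up. Three handles are plain (68 to 96 g), one weighted (204 to 288 g).
- handle_b: Another handle of the same look and measures as handle_a; origin at the centre of the underside. The four stand about 92 mm apart in a row; which place the weighted one has changes every time.
- handle_c: Another handle of the same look and measures as handle_a; origin at the centre of the underside.
- handle_d: Another handle of the same look and measures as handle_a; origin at the centre of the underside.
- tray: Fixed plywood tray, 180 mm (its x) by 370 mm (its y, along which the handles stand in a row), floor 8 mm and rim (10 mm wide) 18 mm above the bench. Origin at the centre of its underside. Handles stand in the half nearer the robot (x about -25 mm); two brass cores and a steel ring in the far half (x about +55 mm), between the handles' places.
- glue_station: Fixed glue station: aluminium plate 12 mm thick, 100 mm wide (its y), reaching from 170 mm before to 105 mm behind its origin (its x, pointing away from the robot). Origin on the bench under the seat. Behind the seat a steel V block, 20 mm high above the plate, its 90 degree V open towards -x; before it the sliding jaw. Column 22 mm thick, 320 mm high, at x = 78, y = 85 mm.
- seat (a point): Point on the top of the nest pad (15 mm above the bench) where the centre of the handle's underside is when the foot bears on both sides of the V. Its axes are those of the glue station: x from the jaw towards the V, z up.
- valve: Fixed glue valve on an arm from the column, over the seat; origin as glue_station. Nozzle from 145 mm above the bench, 20 mm collar from 180 mm, 40 by 40 mm steel body from 198 to 272 mm, blue cap to 328 mm. A gripper coming straight down over the seat strikes it: come in from the jaw's side (its -x) with the gripper leaning back that way 35 to 45 degrees.
- nozzle_tip (a point): Tip of the orange nozzle, 145 mm above the bench on the seat's axis, 65 mm above the top of a handle that stands on the seat.
- jaw_face (a point): Middle of the jaw's flat brass face, 22 mm above the bench. The face is 34 mm wide and reaches to 32 mm above the bench; the steel bar behind it is 26 mm wide, its top 26 mm above the bench.
- jaw_post (a point): Top of the jaw's post, 77 mm above the bench and 69 mm behind the jaw's face (away from the V). The post is 12 mm thick; its red knob, 22 mm thick, reaches from 56 to 77 mm above the bench. Push it along the station's +x from behind; the post is free from 38 mm above the bench upwards.
- core_1: Loose brass core, upright cylinder 24 mm in diameter, 40 mm high, on the far half of the tray; not to be disturbed.
- core_2: Loose brass core like core_1; not to be disturbed.
- bezel: Loose steel ring 34 mm in diameter, 8 mm high, on the far half of the tray; not to be disturbed.
- brush_1: Finished brush with wooden handle, 36 mm in diameter, 122 mm tall, standing at the back of the bench; not to be disturbed.
- brush_2: Finished brush with black handle, 36 mm in diameter, 122 mm tall, with grey hair, standing at the back of the bench (not one of the four handles); not to be disturbed.
- hardener: Amber jar, 56 mm in diameter, 110 mm tall, right of the glue station; not to be disturbed.
- tip_cup: White cup, 72 mm in diameter, 75 mm tall, right of the glue station; not to be disturbed.
- spatula: Spatula 170 mm long lying right of the glue station; not to be disturbed.
- jaw: Sliding jaw on the plate, brass face, steel bar and post. Origin: that of glue_station when fully open, and moving with the jaw along the station's +x, by up to 45 mm; it starts 0 to 12 mm along and bears on a handle fully home in the V at 35 mm. Slides with about 3 N of friction and stays where it is left.
- nest_pad: Fixed grey plastic pad on the base plate, on which the handle stands: 62 mm long, from 44 mm before to 18 mm behind the seat, 34 mm wide, top 15 mm above the bench. Origin as glue_station.

How it is judged:
By the outcome, as a careful person would: the job done as asked, in the order asked, and still so for the second after the job is handed in, with the robot touching nothing.
It also fails if it takes over 72 s, if anything falls off the work surface, if the arm or the gripper's body presses on something with over 40 N, if the wrist force passes 120 N, or if a joint passes its speed limit or range.

## Robot

A 6-joint arm with a two-finger parallel gripper is mounted at the origin on the work surface. World frame = base frame: x ahead of the robot, y to its left, z up, the work surface at z = 0. Lengths are in m, angles in degrees, forces in N, time in s.
With the tool pointing down it reaches from about 0.35 to 0.925 m from the base axis. Payload 6.4 kg.
Tool frame: the origin (TCP) lies on the centre line of the jaws, within the pads' length; the fingertips stand 11 mm ahead of it and the grasp point (between the pads) lies 8 mm behind it; z points along the fingers, y is the direction in which the jaws open and shut (so a half turn about z gives the same grasp; the last joint's range is limited). The gripper opens to 94 mm and grips with 3 to 60 N. Pads are 16 mm wide; open, the fingers measure 119 mm over their backs; the gripper's body (75 mm by 177 mm) begins 78 mm behind the grasp point.
Start: joints at [59.124, 14.043, 89.255, -0, 76.702, -9.975], TCP at [0.232, 0.607, 0.216] pointing down, gripper open.
Joint ranges: [-179.41, 179.41], [-58.25, 129.5], [7.25, 145.43], [-54.29, 234.29], [11.92, 165.04], [-157.13, 157.13]. Speed limits (degrees/s): [147.25, 147.25, 180, 180, 180, 180].

## Interface

Orientations are given as a 3x3 rotation matrix whose columns are the frame's x, y, z axes.
In Python, from rig import telemetry, cams, r gives the robot as it stands.
- The arm moves only by the tool jog_arm, never from a script. Its argument "motion" is a list that holds one entry, the list of rows, each a list of 6 numbers: the shift along the world's x, y, z in mm, then the turn, a rotation vector about the world's x, y, z in degrees. In form: [[[tx, ty, tz, wx, wy, wz], ...]]. A call has 1 to 20 rows; each row shifts and turns the pose as measured when the row begins; what a row does not reach is not made up. A row lasts 1/12 s, in which the tool goes at most 41.7 mm and 7.16 degrees, less where a joint would pass 70% of its speed; a pose out of reach is approached as far as the arm can. A call is refused whole if a number of a shift passes 41.7 or a number of a turn 7.16, either way. A call with a gripper value outside its range is refused whole. "grip" is the finger opening in mm, from 0 to 94, set as the call begins (left out, the last holds). The fingers move at their own pace and stop on an object; "force" is the grip in N (left out, the last holds). Time passes only in rows, so rows that do not move let the fingers close. It gives the time, the measured TCP pose, the force and the opening at its end, in the units of the state.
- telemetry.sense(): the state, without advancing time (a new reading comes with each control period).
- cams.read_camera(name): name is "side" or "top"; returns a dict with "pixels" (384x512x3 uint8, blue, green, red), "camera_matrix" (3x3 intrinsics, pixels), "k1" (the pictures are not rectified: a ray, as slopes to the right and down, at radius r is drawn at 1 + k1 r^2 times it, then the intrinsics apply), "R" (3x3) and "t" (3): a world point X has camera coordinates R X + t. Camera axes: x right, y down, z forward; pixel columns grow to the right and rows downward; lengths in m; the calibration is good to about 2 mm. A picture is of the moment at which its call begins. There is no depth.
- r.finish_job(): hands the job in, once; it reports no verdict.
The state is a dict: "t": time; "joints": joint angles; "joint_vel": joint speeds; "tau": joint torques, N m; "position": TCP position; "eef_rot": TCP orientation; "ft_force": force on the tool from outside, world axes, zero at the start; "moment": the same for the moment, N m; "grip_width": finger opening in m.
Only numpy, scipy, OpenCV 4.12 (cv2) and the standard library are available. Lean on these libraries where they do the work, as an engineer would, in place of code of your own. Each camera call takes 0.05 s, during which the arm holds its last target.

## Working session

There is one attempt and no reset: what is moved stays moved. The work goes in short steps, Python scripts to look and compute and a tool call to move; the robot and the scene stay as the last step left them, time stands still between calls to the robot, and variables do not carry over. Pictures are saved under pics/ and viewed, and the job is handed in when it is done.

Besides the shell and the picture viewer there is one more tool, called after "Request:" as name([rows], argument=value, ...), one row to a line, values as JSON. jog_arm: Moves the arm, as the interface text tells. Its arguments: {"type":"object","properties":{"motion":{"type":"array","items":{"type":"array","items":{"type":"array","items":{"type":"number"}}}},"grip":{"type":"number"},"force":{"type":"number"}},"required":["motion"]}

```bash
ls; mkdir -p pics; python3 - <<'E'
from rig import telemetry,cams,r
import cv2
s=telemetry.sense(); print(s)
for n in("side","top"):
    c=cams.read_camera(n); cv2.imwrite(f"pics/{n}0.png",c["pixels"]); print(n,c["camera_matrix"],c["k1"],c["R"],c["t"], -c["R"].T@c["t"])
E
```

```text
pics
{'t': 0.0, 'joints': array([ 5.91246418e+01,  1.40840421e+01,  8.93234062e+01, -6.81667413e-04,
        7.66995354e+01, -9.97513254e+00]), 'joint_vel': array([ 0.06417513,  0.0610668 , -0.03414848,  0.04629719, -0.00327518,
       -0.03402352]), 'tau': array([ 1.95392313e-04, -4.15831017e+01, -3.14604771e+01,  6.85951137e-02,
        3.31752689e-02, -1.61021708e-04]), 'position': array([0.23158541, 0.60674243, 0.21536031]), 'eef_rot': array([[-9.34203902e-01,  3.56738239e-01, -9.48265676e-04],
       [ 3.56739363e-01,  9.34202569e-01, -1.60854608e-03],
       [ 3.12042335e-04, -1.84099372e-03, -9.99998257e-01]]), 'ft_force': array([-0.52768444,  0.24583496,  0.28953843]), 'moment': array([ 0.01324408, -0.01040387, -0.01050717]), 'grip_width': 0.09387370927749411}
side [[349.53220211   0.         259.21146691]
 [  0.         349.53220211 195.26221657]
 [  0.           0.           1.        ]] -0.032375190282682445 [[-0.99398523 -0.10849443  0.01491046]
 [-0.07505729  0.57575477 -0.81417003]
 [ 0.07974814 -0.81039213 -0.58043504]] [0.56211025 0.20560877 1.07674203] [0.48829355 0.81518886 0.78399798]
top [[364.12900245   0.         259.53868128]
 [  0.         364.12900245 195.92791051]
 [  0.           0.           1.        ]] 0.013743502547667576 [[ 0.00810384 -0.99987867 -0.01330337]
 [-0.99488063 -0.00672175 -0.10083329]
 [ 0.10073164  0.0140524  -0.99481439]] [-0.0709809   0.61260621  1.06084588] [ 0.50318453 -0.08176193  1.11617156]
```

View pics/top0.png

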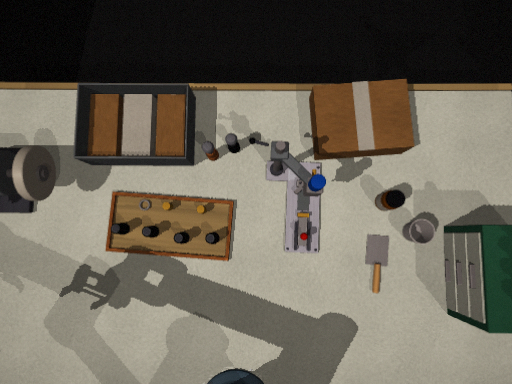

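View pics/side0.png

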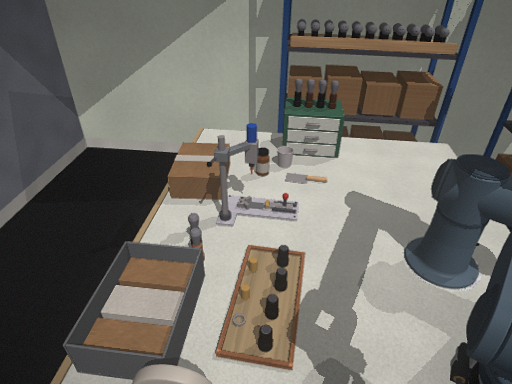

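The top view shows the tray at about cols 107–234, rows 192–260, with handles near (118,229), (150,231), (181,238) and (211,238). The station is at cols 285–321, with the red post at (304,236). I'll enlarge these.

```bash
python3 - <<'E'
import cv2
t=cv2.imread("pics/top0.png"); s=cv2.imread("pics/side0.png")
cv2.imwrite("pics/c1.png",cv2.resize(t[185:268,100:240],None,fx=5.6,fy=5.6,interpolation=cv2.INTER_CUBIC))
cv2.imwrite("pics/c2.png",cv2.resize(t[135:260,255:335],None,fx=4.8,fy=4.8,interpolation=cv2.INTER_CUBIC))
cv2.imwrite("pics/c3.png",cv2.resize(s[240:365,210:320],None,fx=4.8,fy=4.8,interpolation=cv2.INTER_CUBIC))
cv2.imwrite("pics/c4.png",cv2.resize(s[120:230,200:310],None,fx=5.4,fy=5.4,interpolation=cv2.INTER_CUBIC))
E
```

```text
(no output)
```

View pics/c1.png

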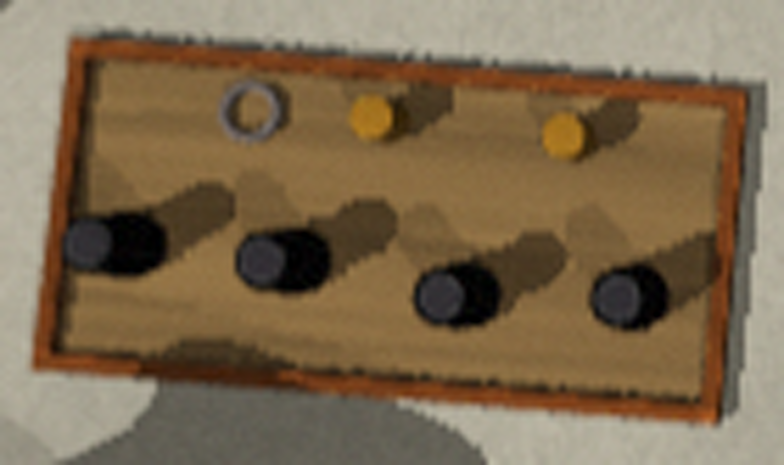

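View pics/c2.png

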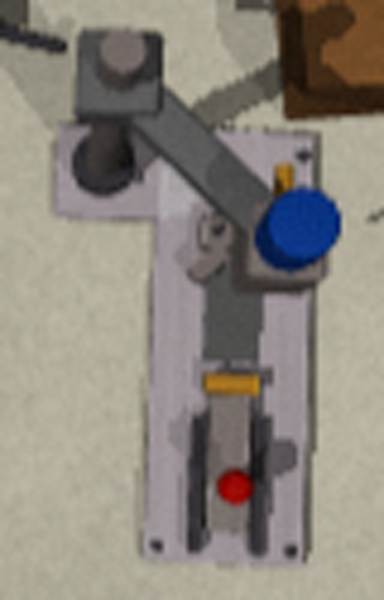

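View pics/c3.png

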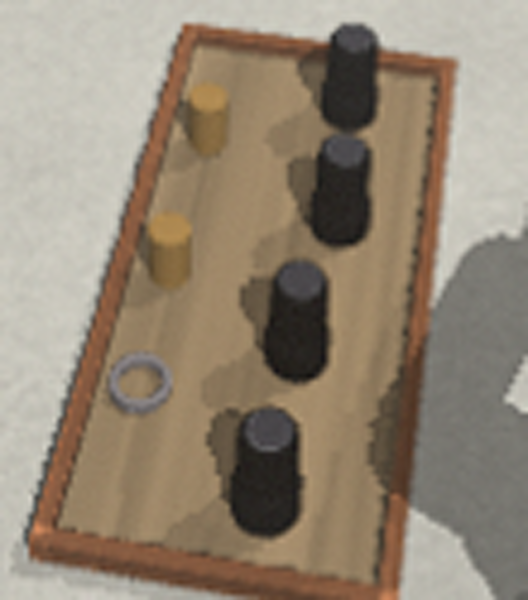

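View pics/c4.png

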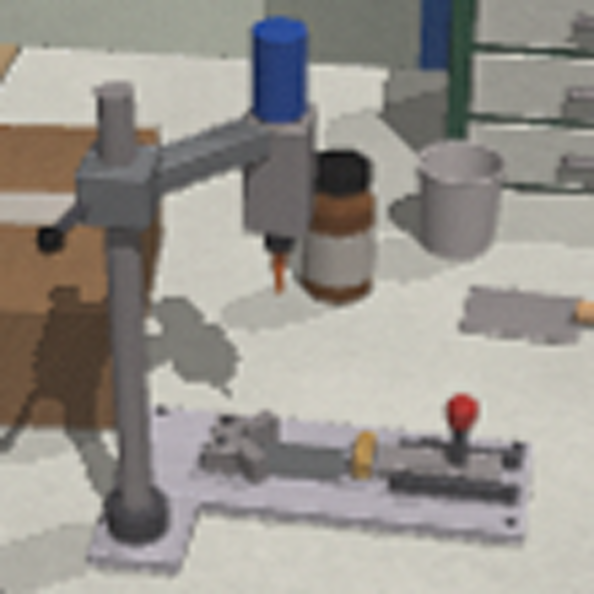

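```bash
cat > h.py <<'E'
import numpy as np, cv2, json
from scipy.optimize import least_squares
CAL={'side':(np.array([[349.53220211,0,259.21146691],[0,349.53220211,195.26221657],[0,0,1.]]),-0.032375190282682445,
 np.array([[-0.99398523,-0.10849443,0.01491046],[-0.07505729,0.57575477,-0.81417003],[0.07974814,-0.81039213,-0.58043504]]),np.array([0.56211025,0.20560877,1.07674203])),
'top':(np.array([[364.12900245,0,259.53868128],[0,364.12900245,195.92791051],[0,0,1.]]),0.013743502547667576,
 np.array([[0.00810384,-0.99987867,-0.01330337],[-0.99488063,-0.00672175,-0.10083329],[0.10073164,0.0140524,-0.99481439]]),np.array([-0.0709809,0.61260621,1.06084588]))}
def proj(cam,X):
    K,k,R,t=CAL[cam]; c=np.atleast_2d(X)@R.T+t; s=c[:,:2]/c[:,2:]; s=s*(1+k*(s**2).sum(1,keepdims=True))
    return s@K[:2,:2].T+K[:2,2]
def atz(cam,uv,z):
    K,k,R,t=CAL[cam]
    u=cv2.undistortPoints(np.array([[uv]],float),K,np.array([k,0,0,0,0.]))[0,0]
    d=R.T@np.array([u[0],u[1],1]); o=-R.T@t; return o+d*(z-o[2])/d[2]
def tri(uvt,uvs):
    return least_squares(lambda X:np.r_[proj('top',X)[0]-uvt,proj('side',X)[0]-uvs],[.5,0,.05]).x
def crop(p,sc,off): return (np.array(p)+.5)/sc-.5+np.array(off)
E
python3 - <<'E'
from h import *
np.set_printoptions(precision=4,suppress=True)
T=[(88,244),(262,261),(441,297),(618,297)]; S=[(268,427),(300,273),(345,150),(354,38)]
for a,b in zip(T,S):
    ut=crop(a,5.6,(100,185)); us=crop(b,4.8,(210,240))
    print(atz('top',ut,.073),atz('side',us,.073),tri(ut,us))
print('plate corners FL FR BR')
for p in [(144,560),(307,566),(319,132)]: print(atz('top',crop(p,4.8,(255,135)),.012))
for p in [(524,543),(531,445)]: print('side FL,FR',atz('side',crop(p,5.4,(200,120)),.012))
print('noz',atz('side',crop((279,291),5.4,(200,120)),.145))
print('knob',atz('top',crop((235,487),4.8,(255,135)),.068),atz('side',crop((462,412),5.4,(200,120)),.0665), tri(crop((235,487),4.8,(255,135)),crop((462,412),5.4,(200,120))))
print('face top edge ends', [atz('top',crop(p,4.8,(255,135)),.032) for p in [(205,376),(259,376)]])
print('traycorners',[atz('top',crop(p,5.6,(100,185)),.018) for p in [(74,40),(745,90),(715,420),(36,366)]])
E
```

```text
[0.5133 0.3452 0.073 ] [0.5147 0.3436 0.073 ] [0.5141 0.3446 0.0745]
[0.5053 0.2558 0.073 ] [0.5067 0.2515 0.073 ] [0.506  0.2545 0.0769]
[0.4877 0.1637 0.073 ] [0.4884 0.1637 0.073 ] [0.488  0.1637 0.073 ]
[0.4884 0.0734 0.073 ] [0.4881 0.0733 0.073 ] [0.4882 0.0734 0.0731]
plate corners FL FR BR
[ 0.4487 -0.1427  0.012 ]
[ 0.446  -0.2442  0.012 ]
[ 0.7206 -0.2541  0.012 ]
side FL,FR [ 0.4494 -0.1316  0.012 ]
side FL,FR [ 0.4469 -0.2384  0.012 ]
noz [ 0.6173 -0.2021  0.145 ]
knob [ 0.495  -0.1936  0.068 ] [ 0.4955 -0.1946  0.0665] [ 0.4952 -0.1937  0.0672]
face top edge ends [array([ 0.5629, -0.1792,  0.032 ]), array([ 0.5631, -0.2126,  0.032 ])]
traycorners [array([0.6242, 0.3807, 0.018 ]), array([0.5994, 0.0152, 0.018 ]), array([0.423 , 0.0284, 0.018 ]), array([0.4487, 0.3923, 0.018 ])]
```

Request:
jog_arm([
  [[10, -10, 0, 0, 0, 6.3], [20, -18, 0, 0, 0, 6.3], [20, -18, 0, 0, 0, 6.3], [22, -20, -5, -0.23, -6.7, 0], [22, -20, -5, -0.23, -6.7, 0], [22, -20, -5, -0.23, -6.7, 0], [22, -20, -5, -0.23, -6.7, 0], [22, -20, -5, -0.23, -6.7, 0], [22, -20, -5, -0.23, -6.7, 0], [22, -20, -5, 0, 0, 0], [22, -20, -5, 0, 0, 0], [22, -20, -5, 0, 0, 0], [20, -18, -5, 0, 0, 0], [15, -12, -5, 0, 0, 0], [0, 0, 0, 0, 0, 0], [0, 0, 0, 0, 0, 0]],
], grip=66, force=15)

```text
t: 1.43
position: [0.5195, 0.3366, 0.1505]
eef_rot: [[-0.75, 0.015, 0.661], [-0.003, 1.0, -0.027], [-0.661, -0.022, -0.75]]
ft_force: [-0.8, 0.6, -0.4]
grip_width: 0.066
```

Request:
jog_arm([
  [[0, 4, -5, 1.3, 0, -1.1], [0, 4, -20, 0, 0, 0], [0, 0, -25, 0, 0, 0], [0, 0, -25, 0, 0, 0], [0, 0, -18, 0, 0, 0], [0, 0, -9, 0, 0, 0], [0, 0, 0, 0, 0, 0]],
])

```text
t: 2.02
position: [0.5186, 0.3513, 0.0613]
eef_rot: [[-0.771, 0.026, 0.637], [0.028, 1.0, -0.008], [-0.637, 0.012, -0.771]]
ft_force: [0.4, -0.3, -0.2]
grip_width: 0.066
```

```bash
python3 - <<'E'
from rig import telemetry,cams,r
import cv2
print(telemetry.sense()['position'])
a=cams.read_camera("side")["pixels"][230:384,180:330]; b=cams.read_camera("top")["pixels"][160:290,90:250]
a=cv2.resize(a,(450,462),interpolation=2); b=cv2.resize(b,(560,455),interpolation=2)
cv2.imwrite("pics/g1.png",a);cv2.imwrite("pics/g2.png",b)
E
```

```text
[0.51858201 0.35132042 0.06132929]
```

View pics/g1.png

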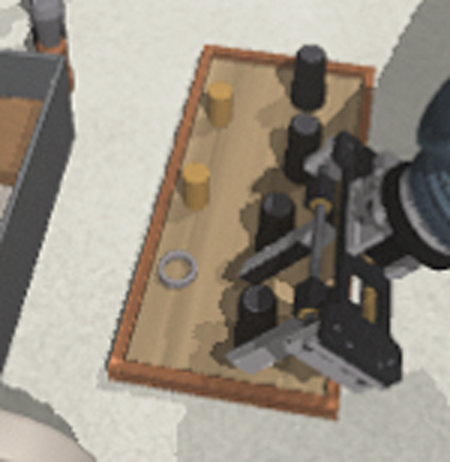

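View pics/g2.png

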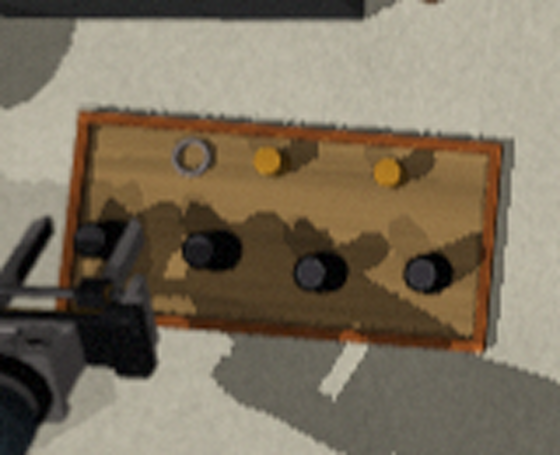

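Both views show the fingers straddling handle a, and the other three handles are untouched. Next I'll centre in y, go down and close.

Request:
jog_arm([
  [[0, -4, -5, 0, 0, 0], [0, -2, -5, 0, 0, 0], [0, 0, -2, 0, 0, 0], [0, 0, 0, 0, 0, 0]],
])

```text
t: 2.45
position: [0.5215, 0.3469, 0.0581]
eef_rot: [[-0.772, 0.024, 0.635], [0.03, 1.0, -0.002], [-0.635, 0.017, -0.772]]
ft_force: [1.3, -0.4, 0.2]
grip_width: 0.0659
```

Request:
jog_arm([
  [[0, 0, 0, 0, 0, 0], [0, 0, 0, 0, 0, 0], [0, 0, 0, 0, 0, 0], [0, 0, 0, 0, 0, 0], [0, 0, 0, 0, 0, 0], [0, 0, 0, 0, 0, 0]],
], grip=20, force=15)

```text
t: 2.95
position: [0.5223, 0.3468, 0.0595]
eef_rot: [[-0.771, 0.025, 0.637], [0.031, 1.0, -0.002], [-0.636, 0.018, -0.771]]
ft_force: [-0.3, -0.2, -0.6]
grip_width: 0.0306
```

Request:
jog_arm([
  [[0, 0, 8, 0, 0, 0], [0, 0, 8, 0, 0, 0], [0, 0, 6, 0, 0, 0], [0, 0, 0, 0, 0, 0], [0, 0, 0, 0, 0, 0]],
])

```text
t: 3.37
position: [0.5191, 0.3448, 0.0778]
eef_rot: [[-0.775, 0.027, 0.631], [0.03, 1.0, -0.006], [-0.631, 0.014, -0.776]]
ft_force: [0.3, -0.1, -2.7]
grip_width: 0.031
```

```bash
cat > heft.py <<'E'
from rig import telemetry,cams,r
import cv2,sys,numpy as np
np.set_printoptions(precision=3,suppress=True)
F=[];M=[];T=[]
for i in range(int(sys.argv[2])):
    c=cams.read_camera("side" if i%2==0 else "top")
    if i==0:a=c["pixels"]
    if i==1:b=c["pixels"]
    s=telemetry.sense();F.append(s['ft_force']);M.append(s['moment']);T.append(s['tau'])
print(s['t'],s['position'],s['grip_width'],'F',np.mean(F,0),'sd',np.std(F,0),'M',np.mean(M,0),'tau',np.mean(T,0))
a=cv2.resize(a[220:384,170:340],(510,492),interpolation=2)
cv2.imwrite(f"pics/{sys.argv[1]}.png",a)
cv2.imwrite(f"pics/{sys.argv[1]}_t.png",cv2.resize(b[150:290,90:250],(640,560),interpolation=2))
E
python3 heft.py ha 14
```

```text
4.0667 [0.52  0.345 0.078] 0.03075097554371961 F [-0.063  0.081 -2.823] sd [0.658 0.358 0.403] M [ 0.02   0.592 -0.021] tau [  0.003 -33.709 -26.547  -0.77   -0.537  -0.01 ]
```

View pics/ha.png

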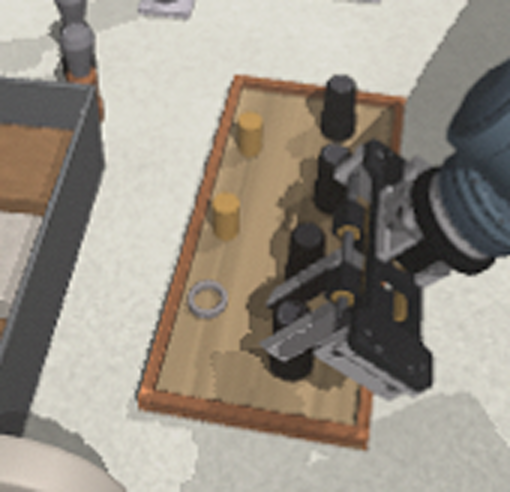

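Handle a hangs free with about −2.8 N in z. The empty baseline is about −0.2 N, so it weighs roughly 265 g. That is far above a plain handle (0.94 N at most), so a is the weighted one. In the picture it hangs upright at about (292,340). I'll lift it and carry it over.

Request:
jog_arm([
  [[0, 0, 10, 0, 0, 0], [0, 0, 18, 0, 0, 0], [0, 0, 20, 0, 0, 0], [0, -5, 20, 0, 0, 0], [0, -10, 18, 0, 0, 0], [1, -15, 10, 0, 0, 0], [2, -20, 5, 0, 0, 0], [2, -25, 0, 0, 0, 0], [2, -27, 0, 0, 0, 0], [2, -27, 0, 0, 0, 0], [2, -27, 0, 0, 0, 0], [2, -27, 0, 0, 0, 0], [2, -27, 0, 0, 0, 0], [2, -27, 0, 0, 0, 0], [2, -27, 0, 0, 0, 0], [2, -27, 0, 0, 0, 0], [2, -27, 0, 0, 0, 0], [2, -20, 0, 0, 0, 0], [0, -12, 0, 0, 0, 0], [0, -5, 0, 0, 0, 0]],
])

```text
t: 5.73
position: [0.5391, -0.0255, 0.185]
eef_rot: [[-0.776, 0.017, 0.631], [0.017, 1.0, -0.006], [-0.631, 0.006, -0.776]]
ft_force: [0.7, -0.5, -3.1]
grip_width: 0.0308
```

Request:
jog_arm([
  [[2, -10, 0, 0, 0, 0], [2, -20, 0, 0, 0, 0], [3, -26, 0, 0, 0, 0], [3, -26, 0, 0, 0, -0.6], [3, -26, 0, 0, 0, -0.6], [3, -26, 0, 0, 0, 0], [2, -20, 0, 0, 0, 0], [0, -10, 0, 0, 0, 0], [0, -5, 0, 0, 0, 0], [0, 0, 0, 0, 0, 0], [0, 0, 0, 0, 0, 0]],
])

```text
t: 6.65
position: [0.5552, -0.1979, 0.1831]
eef_rot: [[-0.78, 0.03, 0.625], [0.025, 1.0, -0.016], [-0.626, 0.003, -0.78]]
ft_force: [-0.1, 0.3, -2.9]
grip_width: 0.0306
```

```bash
cat > look.py <<'E'
from rig import telemetry,cams,r
import cv2,sys,numpy as np
n=sys.argv[1]
np.set_printoptions(precision=4,suppress=True)
a=cams.read_camera("side")["pixels"]; b=cams.read_camera("top")["pixels"]
s=telemetry.sense(); print(s['t'],s['position'],s['ft_force'],s['grip_width'],s['joints'])
cv2.imwrite(f"pics/{n}_s.png",a);cv2.imwrite(f"pics/{n}_t.png",b)
A=cv2.resize(a[100:240,190:350],(480,420),interpolation=2);B=cv2.resize(b[135:275,255:360],(315,420),interpolation=2)
cv2.imwrite(f"pics/{n}.png",np.hstack([A,B]))
E
python3 look.py p1
```

```text
6.75 [ 0.5552 -0.1975  0.1831] [ 0.8594  0.8175 -2.0488] 0.030421025834867728 [ -41.6227  -10.1503  124.3776   38.0819   40.866  -153.7231]
```

View pics/p1.png

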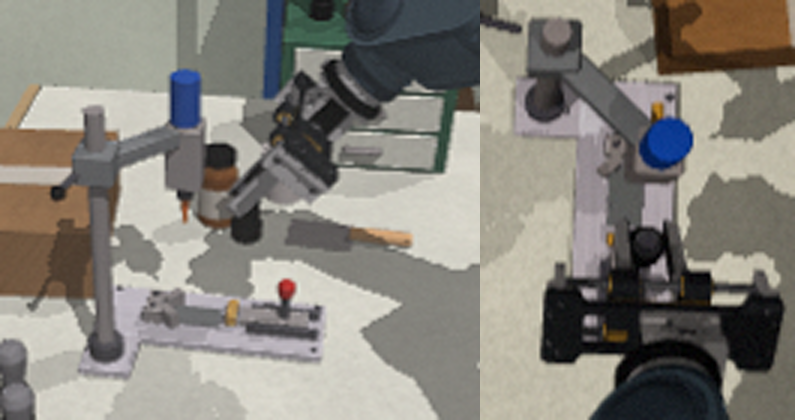

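J6 is near its limit (−153.7 of −157.1), so I'll go in small steps and watch it. The picture shows the handle held upright before the valve, clear of the post.

Request:
jog_arm([
  [[4, 0, -8, 0, 0, 0], [5, 0, -10, 0, 0, 0], [5, 0, -10, 0, 0, 0], [0, 0, -4, 0, 0, 0], [0, 0, 0, 0, 0, 0]],
])

```text
t: 7.17
position: [0.5704, -0.1928, 0.1488]
eef_rot: [[-0.779, 0.024, 0.626], [0.02, 1.0, -0.013], [-0.626, 0.002, -0.78]]
ft_force: [0.6, 0.4, -2.2]
grip_width: 0.0305
```

```bash
python3 -c "
from rig import telemetry as t
s=t.sense();print(s['position'],s['joints'],s['eef_rot'])"
```

```text
[ 0.57036482 -0.19279524  0.14877906] [ -39.89951957   -4.90952037  123.85512886   41.29518801   36.39612
 -157.0411687 ] [[-0.77943356  0.02376339  0.62603405]
 [ 0.02002945  0.99971473 -0.01301046]
 [-0.62616463  0.00239833 -0.77968718]]
```

Request:
jog_arm([
  [[-6, 0, 10, 0, 0, 0], [-3, 0, 8, 0, 0, -3], [0, 0, 0, 0, 0, -4], [0, 0, 0, 0, 0, 0]],
])

```text
t: 7.5
position: [0.5602, -0.1908, 0.1657]
eef_rot: [[-0.772, 0.149, 0.618], [0.12, 0.989, -0.088], [-0.624, 0.006, -0.781]]
ft_force: [0.0, 0.1, -3.0]
grip_width: 0.0304
```

```bash
python3 -c "
from rig import telemetry as t
s=t.sense();print(s['position'],s['joints'],s['eef_rot'])"
```

```text
[ 0.56018598 -0.19082414  0.16572938] [ -38.23465717   -9.23976842  125.60811486   34.22493668   33.81090448
 -143.31818616] [[-0.772074    0.14857631  0.61792137]
 [ 0.11953768  0.98888507 -0.08841409]
 [-0.62418946  0.00560267 -0.78125292]]
```

Request:
jog_arm([
  [[0, -1, 0, 0, 0, -4], [0, -1, 0, 0, 0, -4], [0, -1, 0, 0, 0, -3], [0, 0, 0, 0, 0, 0], [0, 0, 0, 0, 0, 0]],
])

```text
t: 7.92
position: [0.56, -0.1922, 0.1662]
eef_rot: [[-0.736, 0.332, 0.589], [0.263, 0.943, -0.203], [-0.623, 0.006, -0.782]]
ft_force: [0.8, -0.7, -2.9]
grip_width: 0.0305
```

```bash
python3 -c "
from rig import telemetry as t
s=t.sense();print(s['position'],s['joints'],s['eef_rot'])"
```

```text
[ 0.56000111 -0.19220861  0.16620536] [ -34.30328219   -9.87466133  126.07225848   20.65060207   27.78218524
 -119.98679326] [[-0.73629062  0.33248214  0.58934858]
 [ 0.26331431  0.94309259 -0.20308114]
 [-0.62333113  0.00565717 -0.78193753]]
```

```bash
cat > kin.py <<'E'
import numpy as np
from scipy.spatial.transform import Rotation as Ro
from scipy.optimize import least_squares
D=[([59.1246,14.084,89.3234,0,76.6995,-9.975],[.23158541,.60674243,.21536031]),
([-41.6227,-10.1503,124.3776,38.0819,40.866,-153.7231],[.5552,-.1975,.1831]),
([-39.8995,-4.9095,123.8551,41.2952,36.3961,-157.0412],[.57036,-.19280,.14878]),
([-38.2347,-9.2398,125.6081,34.2249,33.8109,-143.3182],[.56019,-.19082,.16573]),
([-34.3033,-9.8747,126.0723,20.6506,27.7822,-119.9868],[.56000,-.19221,.16621])]
def fk(q,p,s4=1,s5=1):
    a1,d1,L2,e,L4,L6=p
    R1=Ro.from_euler('z',q[0],degrees=True)
    R2=R1*Ro.from_euler('y',q[1],degrees=True)
    P=R1.apply([a1,0,d1])+R2.apply([0,0,L2])
    R3=R2*Ro.from_euler('y',q[2],degrees=True)
    P=P+R3.apply([e,0,L4])
    R5=R3*Ro.from_euler('z',s4*q[3],degrees=True)*Ro.from_euler('y',q[4],degrees=True)
    P=P+R5.apply([0,0,L6])
    return P,(R5*Ro.from_euler('z',s4*q[5],degrees=True)).as_matrix()
def fit(s4):
    f=lambda p:np.concatenate([fk(q,p,s4)[0]-x for q,x in D]+[1e-4*(np.array(p)-[0,.3,.4,0,.4,.2])])
    return least_squares(f,[0,.3,.4,0,.4,.2])
if __name__=="__main__":
    for s4 in (1,-1):
        r=fit(s4); print(s4,r.x,np.abs(r.fun[:15]).max())
    r=fit(1)
    print(fk(D[-1][0],r.x,1)[1])
E
python3 kin.py
```

```text
1 [-0.40905285  0.50464788  0.71584542  0.18453936  0.94532433  0.5884314 ] 0.0972642838326973
-1 [ 1.08679589 -0.34115525 -0.36654163 -0.24850251 -0.43169739 -0.57956251] 0.09498272752698655
[[-0.33248225 -0.73629075  0.58934835]
 [-0.94309254  0.26331446 -0.20308113]
 [-0.00565718 -0.62333091 -0.7819377 ]]
```

```bash
cat > kin2.py <<'E'
import numpy as np
from kin import D,Ro
from scipy.optimize import least_squares
z=lambda a:Ro.from_euler('z',a,degrees=True); y=lambda a:Ro.from_euler('y',a,degrees=True)
def fk(q,p):
    a1,b,d1,L2,e,L4,w4y,w5x,L6=p
    R1=z(q[0]);P=R1.apply([a1,b,d1])
    R=R1*y(q[1]);P=P+R.apply([0,0,L2])
    R=R*y(q[2]);P=P+R.apply([e,0,L4])
    R=R*z(q[3]);P=P+R.apply([0,w4y,0])
    R=R*y(q[4]);P=P+R.apply([w5x,0,L6])
    return P,(R*z(q[5])).as_matrix()@np.array([[0,1,0],[-1,0,0],[0,0,1]]).T
p0=np.array([0,0,.3,.4,0,.4,0,0,.2])
def fit():
    f=lambda p:np.concatenate([(fk(q,p)[0]-x)*1000 for q,x in D]+[1e-1*(p-p0)])
    return least_squares(f,p0)
if __name__=="__main__":
    r=fit();print(np.round(r.x,4),np.abs(r.fun[:-9]).max(),np.linalg.svd(r.jac[:-9])[1]);print(fk(D[-1][0],r.x)[1])
E
python3 kin2.py
```

```text
[ 3.000e-04  1.127e-01  2.733e-01  4.198e-01  6.610e-02  5.685e-01
 -1.000e-04  0.000e+00  2.689e-01] 0.019110366378582988 [4423.02711061 3830.65166596 3134.02292929  662.12540818  617.77719724
  257.12377775  225.85391438   50.95408063   32.58179236]
[[-0.73629075  0.33248225  0.58934835]
 [ 0.26331446  0.94309254 -0.20308113]
 [-0.62333091  0.00565718 -0.7819377 ]]
```

Kinematic model fits to 0.02 mm. Now I'll plan the orientations within joint limits.

```bash
cat > ik.py <<'E'
import numpy as np
from kin2 import fk,fit,Ro
from scipy.optimize import least_squares
P=fit().x
lo=np.array([-179.41,-58.25,7.25,-54.29,11.92,-157.13]);hi=np.array([179.41,129.5,145.43,234.29,165.04,157.13])
def orient(tilt,yaw):  # yaw: heading of the tool's horizontal lean (deg), tilt from vertical
    return (Ro.from_euler('z',yaw,degrees=True)*Ro.from_euler('y',-tilt,degrees=True)).as_matrix()@np.diag([-1,1,-1])
def ik(x,R,q0):
    f=lambda q:np.r_[(fk(q,P)[0]-x)*100,(Ro.from_matrix(R.T@fk(q,P)[1]).as_rotvec())*20]
    r=least_squares(f,np.clip(q0,lo+.1,hi-.1),bounds=(lo,hi));return r.x,np.abs(r.fun).max()
if __name__=="__main__":
    np.set_printoptions(precision=1,suppress=True)
    q0=[-34.3033,-9.8747,126.0723,20.6506,27.7822,-119.9868]
    for tilt in (32,35,38,40):
        for yaw in (0,-10,-19,-25,-30,-35):
            o=[]
            for x in ([.56,-.195,.105],[.609,-.2015,.105],[.609,-.2015,.067]):
                q,e=ik(np.array(x),orient(tilt,yaw),q0);o.append((q[[0,3,4,5]].round(0),round(e,2)))
            print(tilt,yaw,o)
E
python3 ik.py
```

```text
32 0 [(array([ -39.,   34.,   37., -153.]), np.float64(0.0)), (array([ -36.,   32.,   36., -149.]), np.float64(0.0)), (array([ -36.,   36.,   32., -154.]), np.float64(0.0))]
32 -10 [(array([ -36.,   27.,   31., -136.]), np.float64(0.0)), (array([ -34.,   25.,   30., -132.]), np.float64(0.0)), (array([ -34.,   29.,   26., -136.]), np.float64(0.0))]
32 -19 [(array([ -34.,   17.,   28., -118.]), np.float64(0.0)), (array([ -31.,   14.,   27., -113.]), np.float64(0.0)), (array([ -31.,   17.,   23., -116.]), np.float64(0.0))]
32 -25 [(array([ -32.,    8.,   26., -103.]), np.float64(0.0)), (array([-29.,   5.,  26., -99.]), np.float64(0.0)), (array([ -29.,    6.,   22., -100.]), np.float64(0.0))]
32 -30 [(array([-30.,   0.,  26., -90.]), np.float64(0.0)), (array([-28.,  -2.,  26., -86.]), np.float64(0.0)), (array([-28.,  -3.,  21., -86.]), np.float64(0.0))]
32 -35 [(array([-29.,  -8.,  26., -78.]), np.float64(0.0)), (array([-27., -10.,  27., -74.]), np.float64(0.0)), (array([-27., -12.,  22., -72.]), np.float64(0.0))]
35 0 [(array([ -40.,   38.,   35., -157.]), np.float64(0.18)), (array([ -3
[... 2325 characters left out ...]
np.float64(0.18))]
40 -19 [(array([ -35.,   33.,   19., -134.]), np.float64(0.0)), (array([ -32.,   28.,   18., -127.]), np.float64(0.0)), (array([ -32.,   38.,   14., -137.]), np.float64(0.0))]
40 -25 [(array([ -32.,   18.,   16., -113.]), np.float64(0.0)), (array([ -30.,   12.,   15., -105.]), np.float64(0.0)), (array([ -30.,   16.,   12., -110.]), np.float64(0.27))]
40 -30 [(array([-30.,   1.,  15., -91.]), np.float64(0.0)), (array([-28.,  -5.,  15., -83.]), np.float64(0.0)), (array([-28.,  -8.,  12., -81.]), np.float64(0.36))]
40 -35 [(array([-28., -17.,  16., -69.]), np.float64(0.0)), (array([-26., -21.,  16., -63.]), np.float64(0.0)), (array([-26., -29.,  12., -55.]), np.float64(0.0))]
```

Request:
jog_arm([
  [[0, -1, -8, 0, 0, 0], [0, -1, -12, 0, 0, 0], [0, -1, -14, 0, 0, 0], [2, 0, -14, 0, 0, 0], [6, 0, -8, 0, 0, 0], [8, -1, 0, 0, 0, 0], [8, -1, 0, 0, 0, 0], [8, -1, 0, 0, 0, 0], [6, -1, 0, 0, 0, 0], [0, 0, 0, 0, 0, 0], [0, 0, 0, 0, 0, 0]],
])

```text
t: 8.83
position: [0.6011, -0.2032, 0.107]
eef_rot: [[-0.738, 0.327, 0.59], [0.258, 0.945, -0.201], [-0.623, 0.004, -0.782]]
ft_force: [0.2, 0.9, -1.8]
grip_width: 0.0305
```

```bash
python3 look.py p2; python3 -c "
from rig import telemetry as t
s=t.sense();print(s['eef_rot'])"
```

```text
8.9333 [ 0.6007 -0.2032  0.107 ] [-1.2027 -0.5041 -2.7783] 0.030514047839418804 [ -32.6149    2.7648  121.5656   26.0819   19.7986 -125.2425]
[[-0.73804799  0.3270068   0.59021328]
 [ 0.25806695  0.94501327 -0.2008765 ]
 [-0.62344736  0.00405804 -0.78185479]]
```

View pics/p2.png

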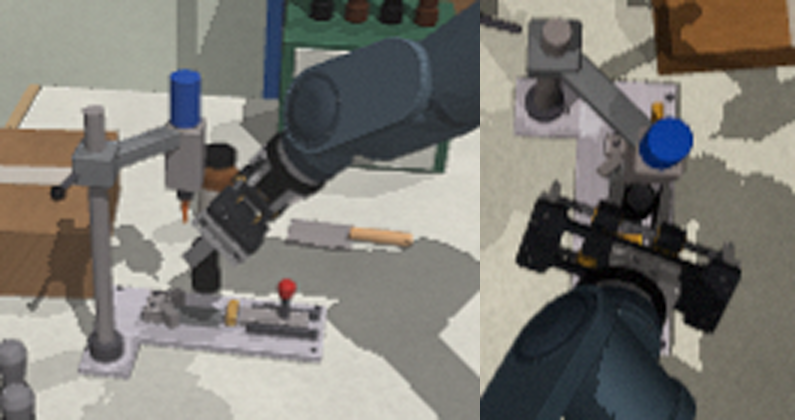

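```bash
python3 - <<'E'
from h import *
a=cv2.imread("pics/p2_s.png");b=cv2.imread("pics/p2_t.png")
print(proj('side',[.593,-.201,.0555]),proj('top',[.593,-.201,.1205]))
print(proj('side',[.617,-.1995,.145]),proj('side',[.617,-.1995,.015]),proj('top',[.617,-.1995,.015]))
A=cv2.resize(a[160:230,225:310],None,fx=5,fy=5,interpolation=2);B=cv2.resize(b[175:245,280:340],None,fx=5,fy=5,interpolation=2)
cv2.imwrite("pics/p2z.png",np.hstack([A,B]))
E
```

```text
[[257.90547764 195.31421333]] [[308.15468955 200.2503929 ]]
[[251.26264005 173.88315998]] [[251.20113263 204.06850639]] [[303.46130406 195.46440086]]
```

View pics/p2z.png

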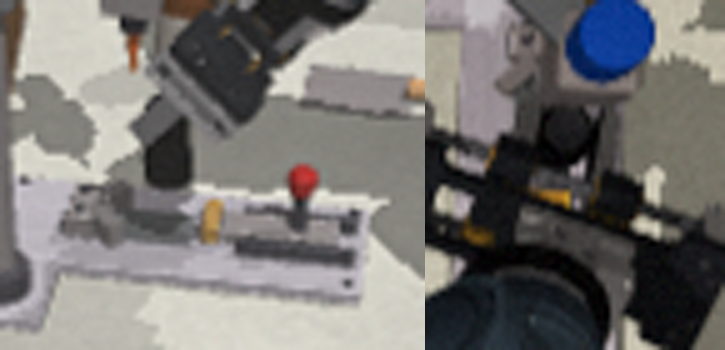

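Request:
jog_arm([
  [[4, 0, 0, 0, 0, 0], [4, 0, -4, 0, 0, 0], [3, 1, -8, 0, 0, 0], [0, 1, -8, 0, 0, 0], [0, 0, -6, 0, 0, 0], [0, 0, 0, 0, 0, 0], [0, 0, 0, 0, 0, 0]],
])

```text
t: 9.52
position: [0.6119, -0.2002, 0.0778]
eef_rot: [[-0.739, 0.327, 0.59], [0.258, 0.945, -0.2], [-0.623, 0.004, -0.782]]
ft_force: [-0.1, 1.0, -3.0]
grip_width: 0.0304
```

```bash
python3 look.py p3; python3 -c "
from rig import telemetry as t
s=t.sense();print(s['eef_rot'])"
```

```text
9.6167 [ 0.612  -0.2003  0.0782] [-0.6855 -0.5422 -3.5067] 0.0304752011449417 [ -31.5684    7.4077  120.4213   29.3703   16.3359 -128.0647]
[[-0.7383904   0.32675111  0.58992655]
 [ 0.25798325  0.94510156 -0.20056841]
 [-0.62307645  0.00409338 -0.78215023]]
```

View pics/p3.png

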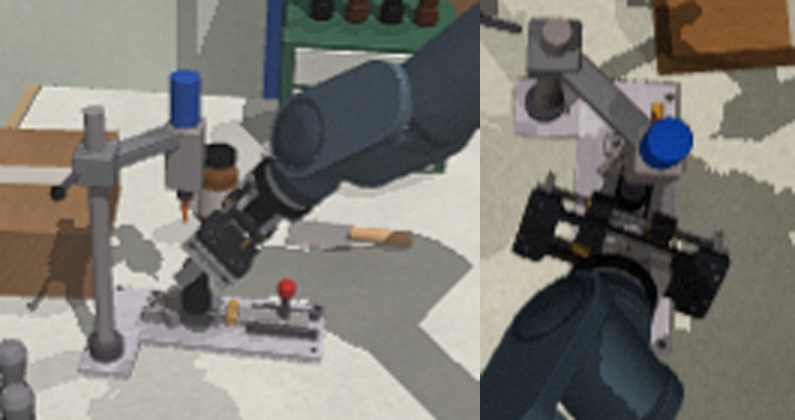

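Request:
jog_arm([
  [[0, 0, -4, 0, 0, 0], [0, 0, -4, 0, 0, 0], [0, 0, -2, 0, 0, 0], [0, 0, -1, 0, 0, 0]],
])

```text
t: 9.95
position: [0.6126, -0.2009, 0.0677]
eef_rot: [[-0.737, 0.327, 0.592], [0.257, 0.945, -0.202], [-0.625, 0.003, -0.781]]
ft_force: [-0.2, 0.3, -2.3]
grip_width: 0.0305
```

Request:
jog_arm([
  [[0, 0, -1.5, 0, 0, 0], [0, 0, -1, 0, 0, 0]],
])

```text
t: 10.12
position: [0.6137, -0.2017, 0.0666]
eef_rot: [[-0.735, 0.328, 0.594], [0.257, 0.945, -0.204], [-0.628, 0.003, -0.778]]
ft_force: [-2.7, 2.0, 5.6]
grip_width: 0.0303
```

```bash
python3 heft.py q1 6|cut -c1-150
```

```text
10.4167 [ 0.613 -0.202  0.066] 0.03040511468904217 F [-1.607  0.647  3.74 ] sd [0.802 0.547 0.715] M [0.134 0.195 0.045] tau [ -0.074 -29.296 -23.895
```

Contact: Fz went from −2.8 to +3.7 N at the expected height (TCP 66.5 mm). I'll ease off and release.

Request:
jog_arm([
  [[0, 0, 0.6, 0, 0, 0], [0, 0, 0, 0, 0, 0]],
])

```text
t: 10.58
position: [0.6129, -0.2014, 0.0664]
eef_rot: [[-0.736, 0.327, 0.592], [0.257, 0.945, -0.203], [-0.626, 0.003, -0.78]]
ft_force: [-0.1, -0.8, 1.4]
grip_width: 0.0305
```

Request:
jog_arm([
  [[0, 0, 0, 0, 0, 0], [0, 0, 0, 0, 0, 0], [0, 0, 0, 0, 0, 0], [0, 0, 0, 0, 0, 0], [0, 0, 0, 0, 0, 0]],
], grip=56)

```text
t: 11.0
position: [0.6124, -0.2013, 0.0655]
eef_rot: [[-0.737, 0.328, 0.591], [0.257, 0.945, -0.203], [-0.625, 0.003, -0.78]]
ft_force: [-0.3, 0.4, -0.6]
grip_width: 0.0556
```

```bash
python3 look.py p4
```

```text
11.1 [ 0.6124 -0.2013  0.0656] [0.1766 0.8071 1.2858] 0.05580789761829037 [ -31.6036    9.0249  120.4346   32.5646   14.757  -131.4108]
```

View pics/p4.png

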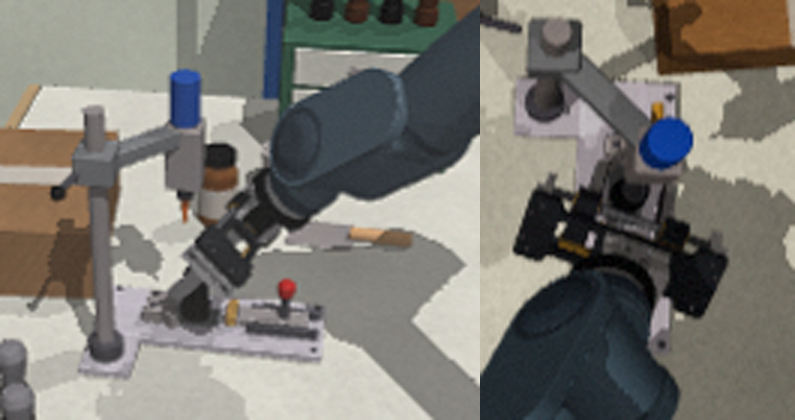

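The handle stands on the pad (side crop about (195,310)) with the fingers open. I'll retreat along the tool axis.

Request:
jog_arm([
  [[-3, 1, 4, 0, 0, 0], [-6, 2, 8, 0, 0, 0], [-9, 3, 12, 0, 0, 0], [-12, 4, 16, 0, 0, 0], [-12, 4, 16, 0, 0, 0], [-12, 4, 16, 0, 0, 0], [-12, 4, 16, 0, 0, 0], [-10, 3, 12, 0, 0, 0], [0, 0, 0, 0, 0, 0]],
])

```text
t: 11.85
position: [0.5311, -0.1745, 0.1694]
eef_rot: [[-0.738, 0.328, 0.589], [0.258, 0.945, -0.204], [-0.623, 0.002, -0.782]]
ft_force: [-0.8, 0.4, 1.1]
grip_width: 0.0563
```

```bash
python3 look.py p5; python3 -c "
from h import *
a=cv2.imread('pics/p5_s.png');b=cv2.imread('pics/p5_t.png')
A=cv2.resize(a[160:230,215:305],None,fx=5,fy=5,interpolation=2);B=cv2.resize(b[175:245,275:335],None,fx=5,fy=5,interpolation=2)
cv2.imwrite('pics/p5z.png',np.hstack([A,B]))"
```

```text
11.95 [ 0.5312 -0.1744  0.1673] [-0.1693 -0.9376  0.0925] 0.05596550450691496 [ -34.5184  -15.5164  130.458    19.9398   29.1687 -119.6306]
```

View pics/p5z.png

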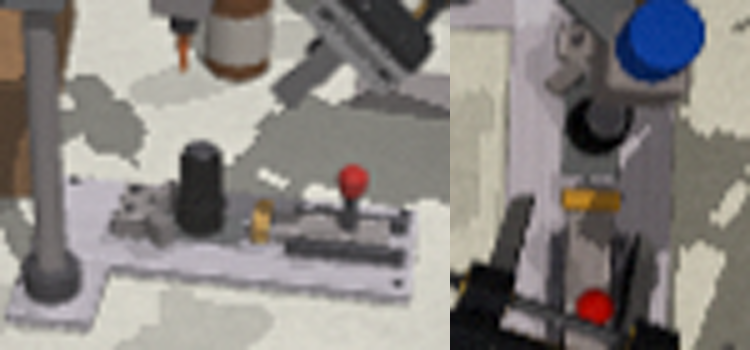

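```bash
python3 - <<'E'
from ik import *
from h import atz,crop
print(atz('side',crop((201,149),5,(215,160)),.080), 'knob', atz('side',crop((353,181),5,(215,160)),.0665),atz('top',crop((595-450,308),5,(275,175)),.068))
np.set_printoptions(precision=1,suppress=True)
q=[-34.5,-15.5,130.5,19.9,29.2,-119.6]
for x,t,yw in [((.50,-.18,.165),19,-19),((.47,-.192,.16),0,-19),((.455,-.192,.15),0,-2),((.455,-.192,.061),0,-2),((.515,-.195,.061),0,-2),((.455,-.192,.061),10,-2),((.515,-.195,.061),10,-2)]:
    q,e=ik(np.array(x),orient(t,yw),q);print(x,t,yw,q,round(e,3))
E
```

```text
[ 0.60445642 -0.20135607  0.08      ] knob [ 0.49535544 -0.19519536  0.0665    ] [ 0.49457115 -0.19373525  0.068     ]
(0.5, -0.18, 0.165) 19 -19 [ -34.7  -10.6  121.7    6.5   50.7 -109. ] 0.0
(0.47, -0.192, 0.16) 0 -19 [ -35.    -1.8  112.6    0.    69.2 -106. ] 0.0
(0.455, -0.192, 0.15) 0 -2 [ -36.1   -3.   114.9   -0.    68.1 -124.1] 0.0
(0.455, -0.192, 0.061) 0 -2 [ -36.1    5.   117.5    0.    57.5 -124.1] 0.0
(0.515, -0.195, 0.061) 0 -2 [ -32.5   12.2  109.3   -0.    58.5 -120.5] 0.0
(0.455, -0.192, 0.061) 10 -2 [ -39.5   -0.4  123.7    8.    49.  -132.3] 0.0
(0.515, -0.195, 0.061) 10 -2 [ -35.3    7.1  115.7    7.3   49.  -127.6] 0.0
```

Request:
jog_arm([
  [[-8, -2, 0, 2.1, 6.05, 0], [-10, -2, 0, 2.1, 6.05, 0], [-10, -3, 0, 2.1, 6.05, 0], [-10, -3, 0, 2.1, 6.05, 0], [-10, -3, 0, 2.1, 6.05, 0], [-10, -3, 0, 2.1, 6.05, 0], [-10, -2, -4, 0, 0, 5.7], [-8, 0, -6, 0, 0, 5.7], [0, 0, -6, 0, 0, 5.7], [0, 0, 0, 0, 0, 0], [0, 0, 0, 0, 0, 0]],
], grip=0)

```text
t: 12.87
position: [0.4508, -0.1921, 0.134]
eef_rot: [[-0.998, 0.028, -0.056], [0.028, 1.0, 0.012], [0.056, 0.01, -0.998]]
ft_force: [0.2, 0.4, -0.7]
grip_width: 0.0004
```

```bash
python3 look.py p6
```

```text
12.9667 [ 0.4508 -0.1921  0.1345] [ 0.6191 -0.3302  0.2916] 0.0003383851666469302 [ -35.6123   -0.1867  113.9983   -1.4229   69.1623 -123.4849]
```

View pics/p6.png

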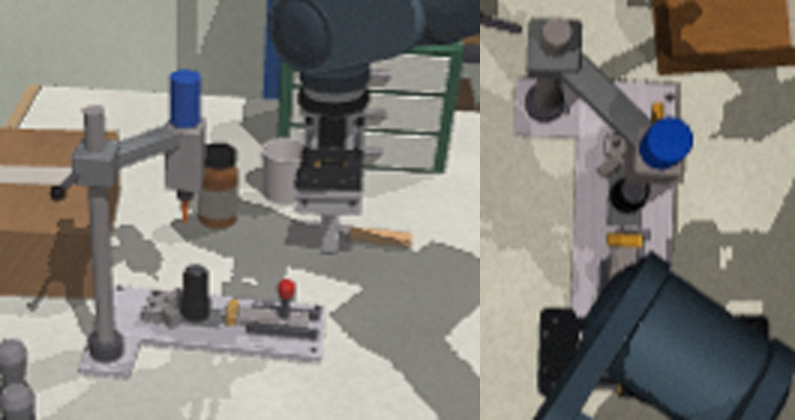

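Request:
jog_arm([
  [[0, -1, -10, 0, -4, 0], [0, -1, -16, 0, 0, 0], [0, 0, -18, 0, 0, 0], [0, 0, -15, 0, 0, 0], [0, 0, -9, 0, 0, 0], [0, 0, -2, 0, 0, 0], [0, 0, 0, 0, 0, 0]],
])

```text
t: 13.55
position: [0.4543, -0.1956, 0.065]
eef_rot: [[-0.999, 0.036, 0.024], [0.036, 0.999, 0.007], [-0.024, 0.008, -1.0]]
ft_force: [0.3, -0.5, 0.2]
grip_width: 0.0003
```

```bash
python3 look.py p7;python3 -c "
from rig import telemetry as t
s=t.sense();print(s['eef_rot'])"
```

```text
13.65 [ 0.4548 -0.1959  0.0658] [ 0.7007  1.5462 -0.0728] 0.0006715574750981924 [ -37.1017    3.9807  118.0162    1.3841   57.0664 -125.8201]
[[-0.99905682  0.0352382   0.02537222]
 [ 0.03540687  0.99935356  0.00622958]
 [-0.0251363   0.00712205 -0.99965866]]
```

View pics/p7.png

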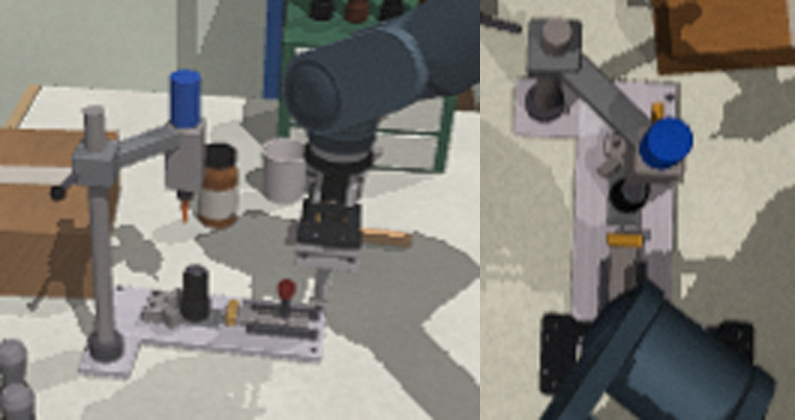

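Request:
jog_arm([
  [[2, 1, -5, 0, 0, 0], [4, 0, -3, 0, 0, 0], [4, 0, 0, 0, 0, 0], [4, 0, 0, 0, 0, 0], [2, 0, 0, 0, 0, 0]],
])

```text
t: 14.07
position: [0.4742, -0.1961, 0.06]
eef_rot: [[-0.999, 0.036, 0.03], [0.036, 0.999, 0.003], [-0.03, 0.004, -1.0]]
ft_force: [-0.1, 0.5, -0.8]
grip_width: 0.0006
```

Request:
jog_arm([
  [[2, 0, 0, 0, 0, 0], [2, 0, 0, 0, 0, 0], [2, 0, 0, 0, 0, 0]],
])

```text
t: 14.32
position: [0.4799, -0.1962, 0.0601]
eef_rot: [[-0.999, 0.034, 0.026], [0.034, 0.999, 0.003], [-0.026, 0.004, -1.0]]
ft_force: [-3.9, -0.3, 1.6]
grip_width: 0.0005
```

Knob contact felt (−3.9 N ≈ jaw friction) at TCP x ≈ 0.478. I'll push on in slow rows.

Request:
jog_arm([
  [[3, 0, 0, 0, 0, 0], [3, 0, 0, 0, 0, 0], [3, 0, 0, 0, 0, 0], [3, 0, 0, 0, 0, 0]],
])

```text
t: 14.65
position: [0.4921, -0.1966, 0.0601]
eef_rot: [[-0.999, 0.034, 0.024], [0.034, 0.999, 0.002], [-0.024, 0.003, -1.0]]
ft_force: [-4.3, -0.9, 2.0]
grip_width: 0.0006
```

Request:
jog_arm([
  [[2, 0, 0, 0, 0, 0], [2, 0, 0, 0, 0, 0], [2, 0, 0, 0, 0, 0]],
])

```text
t: 14.9
position: [0.4986, -0.1969, 0.0601]
eef_rot: [[-0.999, 0.034, 0.023], [0.034, 0.999, 0.002], [-0.023, 0.003, -1.0]]
ft_force: [-5.2, -1.3, 2.6]
grip_width: 0.0002
```

```bash
cat > lz.py <<'E'
import sys,subprocess
from h import *
n=sys.argv[1]
print(subprocess.run(["python3","look.py",n],capture_output=True,text=True).stdout)
a=cv2.imread(f'pics/{n}_s.png');b=cv2.imread(f'pics/{n}_t.png')
A=cv2.resize(a[160:230,215:305],None,fx=5,fy=5,interpolation=2);B=cv2.resize(b[175:245,275:335],None,fx=5,fy=5,interpolation=2)
cv2.imwrite(f'pics/{n}z.png',np.hstack([A,B]))
E
python3 lz.py p8
```

```text
15.0 [ 0.499  -0.1969  0.0601] [-2.988  -0.6904  1.0176] -0.00028335763681899384 [ -34.0931    9.8203  112.2489    1.0308   56.8492 -122.6929]
```

View pics/p8z.png

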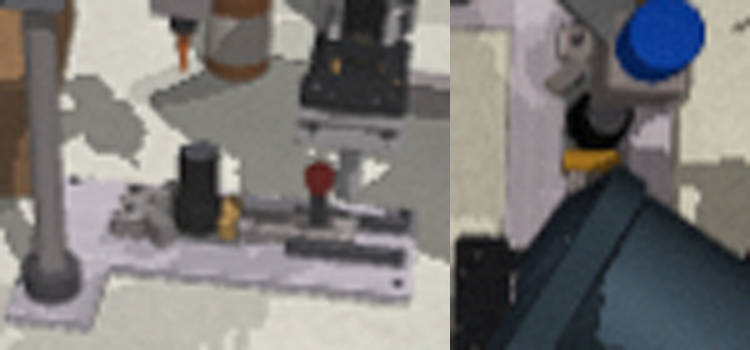

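The jaw face is now just at the handle (side crop (228,215)), and the handle is upright. About 12 mm remains, so the steps get finer.

Request:
jog_arm([
  [[2, 0, 0, 0, 0, 0], [1.5, 0, 0, 0, 0, 0], [1.5, 0, 0, 0, 0, 0]],
])

```text
t: 15.25
position: [0.5035, -0.197, 0.06]
eef_rot: [[-0.999, 0.034, 0.022], [0.034, 0.999, 0.002], [-0.022, 0.003, -1.0]]
ft_force: [-4.1, -1.2, 2.3]
grip_width: 0.0008
```

Request:
jog_arm([
  [[1.5, 0, 0, 0, 0, 0], [1.5, 0, 0, 0, 0, 0]],
])

```text
t: 15.42
position: [0.5065, -0.1971, 0.06]
eef_rot: [[-0.999, 0.034, 0.022], [0.034, 0.999, 0.002], [-0.022, 0.002, -1.0]]
ft_force: [-4.4, -0.8, 2.5]
grip_width: 0.0008
```

Request:
jog_arm([
  [[1, 0, 0, 0, 0, 0], [1, 0, 0, 0, 0, 0]],
])

```text
t: 15.58
position: [0.5081, -0.1971, 0.0599]
eef_rot: [[-0.999, 0.034, 0.02], [0.034, 0.999, 0.002], [-0.02, 0.002, -1.0]]
ft_force: [-9.5, -2.2, 6.1]
grip_width: 0.0004
```

Request:
jog_arm([
  [[1, 0, 0, 0, 0, 0], [1, 0, 0, 0, 0, 0]],
])

```text
t: 15.75
position: [0.5082, -0.1971, 0.0599]
eef_rot: [[-0.999, 0.032, 0.014], [0.032, 0.999, 0.002], [-0.013, 0.003, -1.0]]
ft_force: [-9.9, -1.5, 7.1]
grip_width: 0.0007
```

```bash
python3 lz.py p9
```

```text
15.85 [ 0.5082 -0.1971  0.0599] [-10.382   -2.1379   6.538 ] 0.00037217401422795526 [ -33.395    11.2382  110.6087    0.6482   57.5887 -121.881 ]
```

View pics/p9z.png

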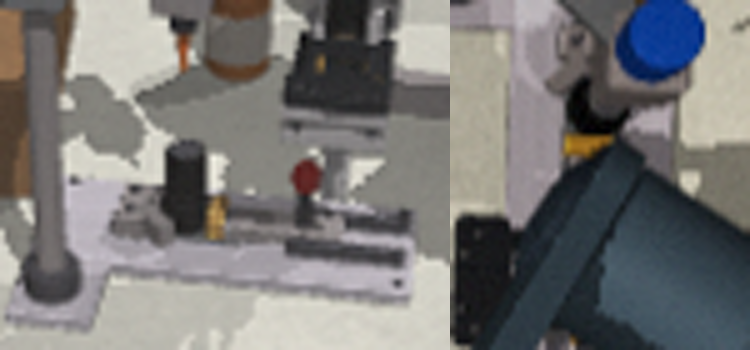

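```bash
python3 - <<'E'
from h import *
c=lambda p:crop(p,5,(215,160))
print('handle top',atz('side',c((185,149)),.080),'noz',atz('side',c((184,69)),.145),'knob',atz('side',c((306,177)),.0665))
a=cv2.imread('pics/p9_s.png');b=cv2.imread('pics/p9_t.png')
A=cv2.resize(a[165:215,230:285],None,fx=8,fy=8,interpolation=2);B=cv2.resize(b[175:225,295:335],None,fx=8,fy=8,interpolation=2)
cv2.imwrite('pics/p9y.png',np.hstack([A,B]))
for nm,X in dict(seattop=(.617,-.1995,.08),knob_home=(.5303,-.1965,.0665)).items(): print(nm,(proj('side',X)-[230,165])*8,(proj('top',X)-[295,175])*8+[440,0])
E
```

```text
handle top [ 0.61572562 -0.19987865  0.08      ] noz [ 0.61692905 -0.20267891  0.145     ] knob [ 0.52871714 -0.19576374  0.0665    ]
seattop [[169.84377288 195.46797325]] [[527.11264738 145.13317341]]
knob_home [[362.95463361 238.77714622]] [[515.63660484 389.40731626]]
```

View pics/p9y.png

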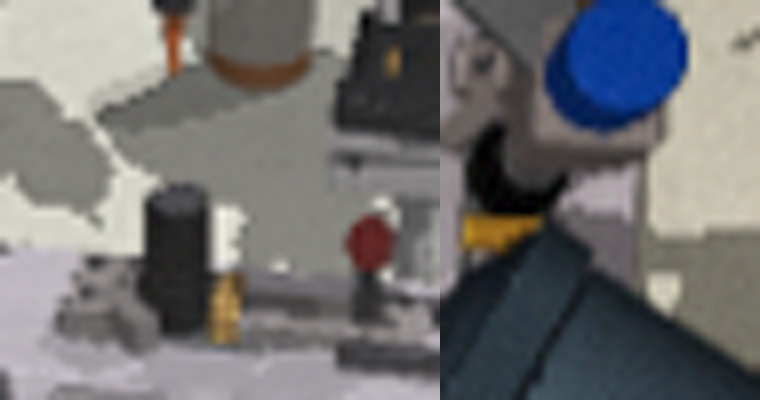

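The stop is abrupt: 4.4 N to 10 N with no further travel. The handle top projects within about 1.5 mm of the seat. I'll make one slightly firmer probe to tell "home" from one-sided V contact.

Request:
jog_arm([
  [[1.4, 0, 0, 0, 0, 0], [1.4, 0, 0, 0, 0, 0]],
])

```text
t: 16.02
position: [0.5082, -0.197, 0.0599]
eef_rot: [[-0.999, 0.031, 0.005], [0.031, 1.0, 0.003], [-0.005, 0.004, -1.0]]
ft_force: [-11.6, -1.7, 8.9]
grip_width: 0.0002
```

```bash
python3 lz.py p10
```

```text
16.1167 [ 0.5082 -0.197   0.0599] [-12.0496  -1.5797   7.7491] 0.0002822008474742363 [ -33.2818   11.5037  110.2915    0.3914   58.063  -121.7073]
```

Request:
jog_arm([
  [[-3, 0, 0, 0, 0, 0], [-8, 0, 0, 0, 0, 0], [-10, 0, 2, 0, 0, 0], [-12, 0, 10, 0, 0, 0], [-20, 0, 20, 0, 0, 0], [-25, 0, 20, 0, 0, 0], [-25, 0, 10, 0, 0, 0], [-10, 0, 0, 0, 0, 0], [0, 0, 0, 0, 0, 0]],
])

```text
t: 16.87
position: [0.3915, -0.194, 0.1234]
eef_rot: [[-0.999, 0.032, 0.018], [0.032, 0.999, 0.005], [-0.018, 0.006, -1.0]]
ft_force: [-0.0, 0.5, 0.2]
grip_width: 0.0007
```

```bash
python3 lz.py p11; python3 - <<'E'
from h import *
a=cv2.imread('pics/p11_s.png');b=cv2.imread('pics/p11_t.png')
A=cv2.resize(a[160:220,228:300],None,fx=11,fy=10,interpolation=2);B=cv2.resize(b[155:255,275:335],None,fx=8,fy=6,interpolation=2)
cv2.imwrite('pics/p11a.png',A);cv2.imwrite('pics/p11b.png',B)
E
```

```text
16.9667 [ 0.3927 -0.1943  0.1233] [0.1446 0.6789 0.1345] 0.00035941423935048866 [ -41.7836   -9.7497  124.1153    0.9913   65.0989 -130.4169]
```

View pics/p11a.png

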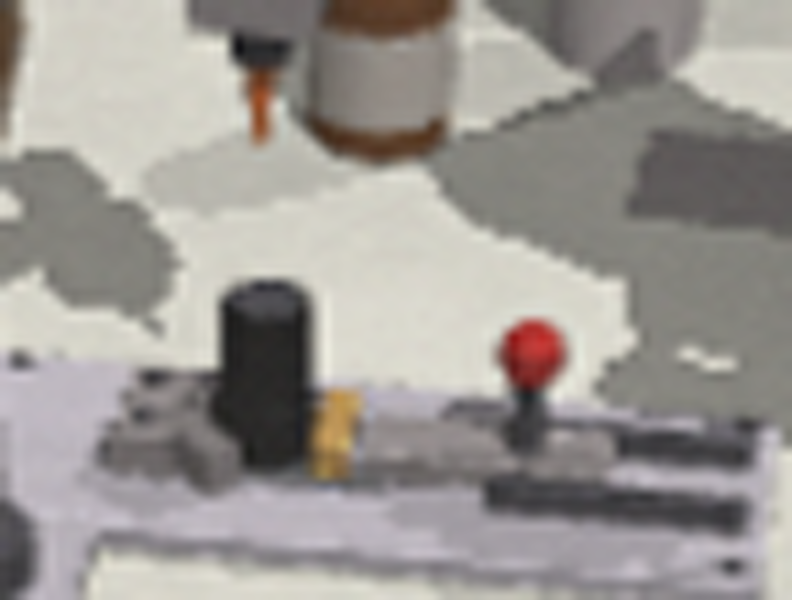

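View pics/p11b.png

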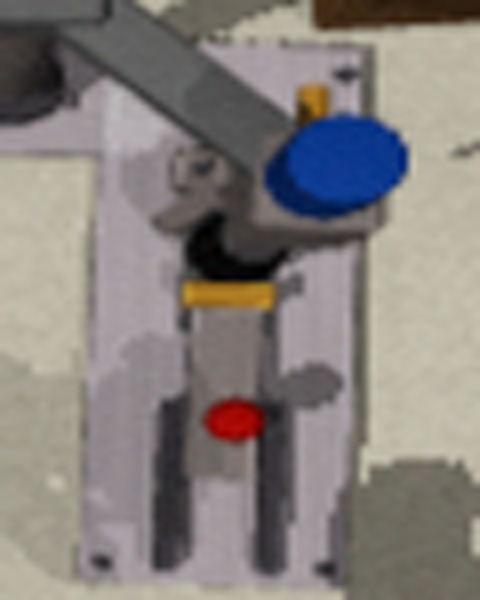

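```bash
cat > fitst.py <<'E'
from h import *
def c(p,sx,sy,o): return np.array([(p[0]+.5)/sx-.5+o[0],(p[1]+.5)/sy-.5+o[1]])
t=lambda p:c(p,8,6,(275,155)); s=lambda p:c(p,11,10,(228,160)); t0=lambda p:c(p,4.8,4.8,(255,135)); s0=lambda p:c(p,5.4,5.4,(200,120))
# (cam, pix, station pt, jaw idx)
O=[('top',t((82,580)),(-170,50,12),None),('top',t((345,585)),(-170,-50,12),None),('top',t((375,45)),(105,-50,12),None),
('top',t0((144,560)),(-170,50,12),None),('top',t0((307,566)),(-170,-50,12),None),('top',t0((319,132)),(105,-50,12),None),
('top',t((233,420)),(-122,0,67),1),('top',t0((235,487)),(-122,0,67),0),('side',s((532,354)),(-122,0,66.5),1),('side',s0((462,412)),(-122,0,66.5),0),
('side',s((261,142)),(0,0,145),None),('side',s((775,425)),(-170,-50,12),None)]
def res(p,full=True):
    x,y,th,j0,j1=p[:5]; off={'top':p[5:8],'side':p[8:11]}
    r=[]
    for cam,uv,X,j in O:
        X=np.array(X,float); X[0]+= (0 if j is None else (j0,j1)[j]); 
        R=np.array([[np.cos(th),-np.sin(th)],[np.sin(th),np.cos(th)]])
        W=np.r_[R@X[:2]+[x,y],X[2]]+off[cam]
        r.append((proj(cam,W/1000)[0]-uv)/.4)
    r=np.concatenate(r)
    return np.r_[r,p[5:]/1.5]
f=least_squares(res,np.r_[617,-199.5,-.035,0,34,np.zeros(6)])
np.set_printoptions(precision=2,suppress=True)
cov=np.linalg.inv(f.jac.T@f.jac)
print(f.x*[1,1,57.3]+0 if 0 else f.x, np.sqrt(np.diag(cov))[:5],np.degrees(f.x[2])); print((f.fun[:-6]*.4).reshape(-1,2))
# handle top centre in side and top
x,y,th=f.x[:3]
for nm,cam,X in [('handle top home','side',(0,0,80)),('handle top home','top',(0,0,80)),('face edge','top',(-53+35,0,32))]:
    R=np.array([[np.cos(th),-np.sin(th)],[np.sin(th),np.cos(th)]]); W=np.r_[R@X[:2]+[x,y],X[2]]+(f.x[5:8] if cam=='top' else f.x[8:11])
    u=proj(cam,W/1000)[0]; print(nm,u, (u+.5-[228,160])*[11,10]-.5 if cam=='side' else (u+.5-[275,155])*[8,6]-.5)
E
python3 fitst.py
```

```text
[ 617.73 -199.52   -0.04   -0.64   32.14   -0.14   -0.14    0.18    0.14
    0.14   -0.26] [1.18 1.41 0.   1.01 1.01] -2.4018239123295757
[[-0.24 -0.35]
 [ 0.32  0.55]
 [-0.4   0.07]
 [-0.03 -0.37]
 [-0.56  0.11]
 [-0.03  0.05]
 [ 0.58 -0.04]
 [ 0.28 -0.03]
 [ 0.06  0.15]
 [ 0.04  0.13]
 [-0.26  0.2 ]
 [ 0.22 -0.58]]
handle top home [250.98 189.5 ] [257.83 299.45]
handle top home [305.95 192.93] [251.09 230.08]
face edge [303.9  200.68] [234.68 276.56]
```

The stop may be one-sided: the vision estimate puts the jaw at 32–34 mm rather than 35. I'll compare the nozzle axis with the handle axis at sub-pixel level in the side view, which is a direct measure.

```bash
python3 - <<'E'
from h import *
np.set_printoptions(precision=2,suppress=True)
for n in ('p11',):
    a=cv2.imread(f'pics/{n}_s.png').astype(float)
    # nozzle: orange saturation centroid
    sat=(a[:,:,2]-a[:,:,0])
    for v in range(166,176):
        row=sat[v,245:258]; w=np.clip(row-35,0,None); 
        if w.sum()>0: print('noz',v,(w*np.arange(245,258)).sum()/w.sum(),row.astype(int))
    g=a.mean(2)
    for v in range(186,208,2):
        row=g[v,240:266]; print(v,row.astype(int))
for z in (.18,.165,.155,.145,.08,.06,.05,.04): print(z,proj('side',[.617,-.1995,z])[0],proj('side',[.615,-.2015,z])[0])
E
```

```text
noz 167 251.35714285714286 [13 13 13 12 14 32 62 50 25  8 10  8 10]
noz 168 251.2 [12 12 13 11 16 42 81 57 17  8  8 10 10]
noz 169 251.30973451327435 [ 12  13  11  11  11  37 109  72  12   7   7  10  11]
noz 170 251.20408163265307 [ 15  13  10  12  11  33 113  55   7   6   9  14  11]
noz 171 251.2051282051282 [13 12 12 11  9 15 97 51  8  7  7 18 10]
noz 172 251.2439024390244 [11 14 11 11 12 17 97 55  7 10  8 26 32]
noz 173 251.48214285714286 [13 12 12 11  9 20 79 44  8  9 10 15 38]
noz 174 251.0 [13 13 10 11 10 16 42 22  8 12 11 11 20]
186 [128 128 124 129 167 210 210 207 204 204 208 210 209 209 209 208 210 209
 207 209 208 206 208 207 207 206]
188 [127 129 127 158 213 209 209 209 190 140 117  67  72  68 110 167 205 211
 208 210 209 210 211 210 211 212]
190 [127 131 170 210 210 209 212 186  56  65  82  81  79  79  75  66 150 221
 213 214 214 215 213 213 214 214]
192 [201 138 149 210 206 206 214 190  52  33  39  44  44  39  38  42 134 222
 215 214 213 213 211 213 212 215]
194 [212 209 209 209 208 206 210 191  53  37  39  40  40  38  38  44 136 224
 216 215 215 213 213 213 213 214]
196
[... 261 characters left out ...]
41  40  42  43  44  40  40  79 134
 138 140 156 167 179 181 181 180]
202 [110 112 127 125 120 123 116  77  44  38  41  40  43  43  38  38  73 126
 142 130 108 141 140 139 139 140]
204 [105 102 100  86  79 102 119 124 119  86  36  43  39  41  41  39  88 135
 140 159 135 143 143 149 148 142]
206 [111 105 104  96  80  77  85 105 108  96  52  48  49  49  63  73  85 113
 104 108 115 106 106 105 103  98]
0.18 [251.28 165.1 ] [251.94 164.84]
0.165 [251.27 168.9 ] [251.93 168.64]
0.155 [251.27 171.4 ] [251.92 171.14]
0.145 [251.26 173.88] [251.91 173.62]
0.08 [251.23 189.43] [251.86 189.16]
0.06 [251.22 194.03] [251.84 193.75]
0.05 [251.22 196.3 ] [251.84 196.02]
0.04 [251.21 198.54] [251.83 198.26]
```

The sub-pixel check puts the handle axis 0.45 px (about 1.5 mm) short of the nozzle axis. So it most likely bears on one V flank only and isn't home yet. I'll return to the post and push again a bit more firmly, watching for movement.

Request:
jog_arm([
  [[15, 0, -10, 0, 0, 0], [20, 0, -20, 0, 0, 0], [20, 0, -20, 0, 0, 0], [20, 0, -13, 0, 0, 0], [15, 0, 0, 0, 0, 0], [12, 0, 0, 0, 0, 0], [6, 0, 0, 0, 0, 0], [1, 0, 0, 0, 0, 0]],
])

```text
t: 17.63
position: [0.5088, -0.1925, 0.0526]
eef_rot: [[-1.0, 0.028, 0.012], [0.028, 1.0, 0.007], [-0.012, 0.007, -1.0]]
ft_force: [-14.6, -3.4, 11.2]
grip_width: 0.0006
```

Request:
jog_arm([
  [[1.5, 0, 0, 0, 0, 0], [1.5, 0, 0, 0, 0, 0], [1.5, 0, 0, 0, 0, 0]],
])

```text
t: 17.88
position: [0.5083, -0.1925, 0.0508]
eef_rot: [[-1.0, 0.023, -0.007], [0.023, 1.0, 0.009], [0.007, 0.008, -1.0]]
ft_force: [-9.1, -1.2, 6.2]
grip_width: 0.0005
```

```bash
cat > hc.py <<'E'
from rig import telemetry,cams
import numpy as np,cv2,sys
a=cams.read_camera("side")["pixels"]; s=telemetry.sense(); cv2.imwrite(f"pics/{sys.argv[1]}_s.png",a); g=a.astype(float).mean(2)
def edges(v):
    row=g[v]; L=row[242:247].max() if 1 else 0; bgL=np.median(row[244:247]); bgR=np.median(row[258:262]); d=np.median(row[250:254])
    l=sum(np.clip((bgL-row[u])/(bgL-d),0,1) for u in range(245,251)); r=sum(np.clip((bgR-row[u])/(bgR-d),0,1) for u in range(253,259))
    return 250.5-l,252.5+r
e=np.array([edges(v) for v in (192,193,194,195)]).mean(0); print('edges',e,'centre',e.mean())
sat=np.clip(a[:,:,2].astype(float)-a[:,:,0].astype(float)-100,0,None)[180:205,255:295]
print('knob u,v',(sat.sum(0)*np.arange(255,295)).sum()/sat.sum(),(sat.sum(1)*np.arange(180,205)).sum()/sat.sum())
print(s['t'],s['position'].round(4),s['ft_force'].round(1))
E
python3 hc.py p12; python3 - <<'E'
import cv2,numpy as np
for n in('p9','p10','p11','p5'):
    a=cv2.imread(f'pics/{n}_s.png'); sat=np.clip(a[:,:,2].astype(float)-a[:,:,0].astype(float)-60,0,None)[180:205,255:295]
    print(n,(sat.sum(0)*np.arange(255,295)).sum()/sat.sum())
E
```

```text
edges [247.44470481 255.66220372] centre 251.553454263502
knob u,v nan nan
17.9333 [ 0.5083 -0.1924  0.0507] [-8.8 -1.5  5.8]
p9 258.03484320557493
p10 257.84137931034485
p11 270.2482558139535
p5 282.05326704545456hc.py:10: RuntimeWarning: invalid value encountered in scalar divide
  print('knob u,v',(sat.sum(0)*np.arange(255,295)).sum()/sat.sum(),(sat.sum(1)*np.arange(180,205)).sum()/sat.sum())
```

```bash
cat > ed.py <<'E'
import cv2,numpy as np,sys
for n in sys.argv[1:]:
    g=cv2.imread(f'pics/{n}_s.png').astype(float).mean(2)
    o=[]
    for v in (191,192,193,194,195):
        row=g[v]; bgL=np.median(row[244:247]); bgR=np.median(row[258:261]); d=np.median(row[250:254])
        l=sum(np.clip((bgL-row[u])/(bgL-d),0,1) for u in range(245,251)); r=sum(np.clip((bgR-row[u])/(bgR-d),0,1) for u in range(253,259))
        o.append((250.5-l,252.5+r))
    o=np.array(o);print(n,o.mean(0),o.mean(),np.median(g[192:195,258:261]))
E
python3 ed.py p9 p10 p11 p12
```

```text
p9 [247.45913569 255.81795927] 251.63854747923193 197.0
p10 [247.45246965 255.74654022] 251.59950493476686 199.0
p11 [247.45462665 255.9381791 ] 251.69640287133242 214.66666666666666
p12 [247.41836362 255.81813931] 251.61825146251354 152.33333333333334
```

```bash
python3 - <<'E'
from h import *
np.set_printoptions(precision=2,suppress=True,linewidth=160)
b=cv2.imread('pics/p11_t.png').astype(float)
g=b.mean(2)
print('rows (gray) u=293..316')
for v in range(190,202): print(v,g[v,293:316].astype(int))
sat=b[:,:,2]-b[:,:,0]
print('sat')
for v in range(198,208): print(v,sat[v,293:316].astype(int))
for v in range(219,231): print(v,(np.where(b[v,:,1]<60,b[v,:,2]-b[v,:,1],0))[296:312].astype(int))
th=-.042
ax=np.array([np.cos(th),np.sin(th)]); ay=np.array([-ax[1],ax[0]])
for nm,(sx,sy,z) in {'footL z37':(0,18,37),'footL15':(0,18,15),'faceL':(-18,17,32),'faceR':(-18,-17,32),'foot back37':(-18,0,37)}.items():
    W=np.array([617,-199.5])+sx*ax+sy*ay; print(nm,proj('top',np.r_[W,z]/1000)[0])
E
```

```text
rows (gray) u=293..316
190 [139 122 105  94  94  97  98  72  40  37  54  61  61  85 111 120 118 103  78  46  42  35  38]
191 [136  90  95  96  95  93  72  38  16   6  45  57  61  84 109 115 112 113 105  92  91  76  58]
192 [147  89  89  93  85  66  42  17   8  18  55  58  60  66  87  94  90  96 101 101 103  98  94]
193 [160 127  93  81  66  56  23   0   4  26  59  61  64  60  64  66  66  66  69  76  77  78  79]
194 [158 154 127 116  89  60   8   6   5  30  62  60  63  59  58  59  56  59  60  60  58  58  54]
195 [162 163 158 140 119  40   9  10  10  21  65  61  57  58  57  58  60  59  60  59  57  56  59]
196 [161 163 163 151 126  29   7  12   6   5  56  57  55  55  55  57  50  36  61  82  78  82 109]
197 [158 165 164 160 126  34  10   6   5   4  25  38  54  56  56  51  30  17  86  96 137 138 154]
198 [162 166 151 150 128  44   8   6   9   3   4  15  38  37  37  30  11  53  93 139 160 160 164]
199 [162 163 142 141 126  62  28  10   8   6   8   8  10   9   7   6  31 128 141 164 161 161 166]
200 [162 164 143 140 108  74  61  16   6   7  10   7   7   6   2  15  76 158 132 129 160 160 165]
[... 1046 characters left out ...]
  0 49  0  0  0  0  0  0  0]
222 [  3   2   0   0   0   0  73 117 121 110  66  17   3   3   0   0]
223 [  1   4   0   0   0  93 126 143 147 141 124  66   6   2   4   0]
224 [  4   4   0   0   0 121 150 156 152 156 144  94  17   2   4   0]
225 [  0   5   0   0  48 135 157 159 158 156 153 108  15   4   0   0]
226 [  3   4   0   0   0 120 153 162 157 156 138  93   7   4   0   0]
227 [  0   2   0   0   0  57 127 145 139 137 110  44   3   3   3   0]
228 [ 0  2  0  0  0  0  0  0 75  0  0  9  2  2  4  0]
229 [4 3 0 0 0 0 0 0 0 0 0 3 4 4 0 0]
230 [2 8 0 0 0 0 0 0 0 0 0 4 5 2 0 0]
footL z37 [298.19 194.42]
footL15 [297.52 195.18]
faceL [298.14 200.6 ]
faceR [309.55 201.16]
foot back37 [304.02 200.73]
```

```bash
cat > sil.py <<'E'
from h import *
import sys
np.set_printoptions(precision=2,suppress=True,linewidth=160)
SS=16
prof=[(15,18),(26,18),(37,18),(39,14.5),(47,15.5),(61,15.5),(75,15.5),(77.5,14),(80,12.5)]
def cover(cam,x,y,u0,u1,v0,v1):
    m=np.zeros(((v1-v0)*SS,(u1-u0)*SS),np.uint8); a=np.linspace(0,2*np.pi,60)
    P=None
    for z,r in prof:
        p=proj(cam,np.c_[x+r*np.cos(a),y+r*np.sin(a),np.full(60,z)]/1000)
        q=((p+.5-[u0,v0])*SS)
        if P is not None: cv2.fillConvexPoly(m,cv2.convexHull(np.r_[P,q].astype(np.float32)).astype(np.int32),255)
        P=q
    return cv2.resize(m,(u1-u0,v1-v0),interpolation=cv2.INTER_AREA)/255.
if __name__=="__main__":
    n=sys.argv[1]
    g=cv2.imread(f'pics/{n}_t.png').astype(float).mean(2)
    # left edge region rows 195..199, u 293..301 ; right edge rows 199..200 u 306..311
    bgL=150;
    best=[]
    for x in np.arange(609,620,.5):
        for y in np.arange(-204,-194,.5):
            C=cover('top',x,y,290,316,188,206)
            e=0
            L=slice(195-188,200-188); 
            for v in range(194,200):
                for u in range(294,301):
                    bg={294:163,295:158,296:147,297:130}.get(u,125)
                    mdl=bg*(1-C[v-188,u-290])+8*C[v-188,u-290]; e+=(g[v,u]-mdl)**2
            for v in (199,200):
                for u in range(307,311):
                    mdl=140*(1-C[v-188,u-290])+8*C[v-188,u-290]; e+=(g[v,u]-mdl)**2
            best.append((e,x,y))
    best.sort(); print(np.array(best[:8]))
E
python3 sil.py p11; python3 sil.py p5
```

```text
[[7625.38  613.5  -199.5 ]
 [7811.67  613.   -199.5 ]
 [8053.12  613.5  -200.  ]
 [8280.9   614.   -200.  ]
 [8533.48  614.   -199.5 ]
 [8773.26  612.5  -199.5 ]
 [9163.29  613.   -200.  ]
 [9218.58  614.5  -200.  ]]
[[37337.21   609.    -200.5 ]
 [37484.46   609.    -201.  ]
 [39350.03   609.5   -200.5 ]
 [39397.34   609.5   -201.  ]
 [40461.33   609.    -201.5 ]
 [40764.93   609.    -200.  ]
 [41226.56   610.    -200.5 ]
 [41388.37   610.    -201.  ]]
```

```bash
python3 - <<'E'
from sil import *
g=cv2.imread('pics/p5_t.png').astype(float).mean(2)
for v in range(192,208): print(v,g[v,293:313].astype(int))
best=[]
for x in np.arange(598,612,.5):
    for y in np.arange(-205,-194,.5):
        C=cover('top',x,y,290,316,188,210)[:, :]
        e=0
        for v in range(196,206):
            for u in list(range(295,300))+list(range(309,313)):
                c=C[v-188,u-290]; 
                t=1 if g[v,u]<30 else 0 if g[v,u]>75 else (75-g[v,u])/45
                e+=(c-t)**2
        best.append((e,x,y))
best.sort();print(np.array(best[:5]))
E
```

```text
192 [134  92  88  97  89  69  65  61  70  69  64  62  63  69  91  96  96 100 104 106]
193 [139 128  97  83  69  60  75  74  75  73  65  61  64  62  64  70  68  73  71  78]
194 [144 145 130 116  92  76  74  72  53  45  49  63  64  60  61  62  61  58  60  62]
195 [154 146 145 140 120  74  72  50  20  13  42  64  60  59  60  62  62  60  61  60]
196 [162 146 144 142 129  78  49  16   2  20  57  53  56  56  57  59  67  42  53  84]
197 [162 157 147 141 130  64  17   8  12  37  57  54  57  53  56  53  63  24  42 101]
198 [165 167 145 144 129  44   8   4   4  46  53  54  52  52  54  53  57  31  46  99]
199 [164 165 158 142 129  30   8   0   7  30  62  54  57  52  53  53  65  21  59  98]
200 [167 169 167 155 113  30   8   2   6   8  58  63  54  53  52  66  57  12  85  99]
201 [164 168 169 164 100  33  13   4   8   5  28  48  56  55  53  56  32  50  96  98]
202 [164 168 168 166 115  70  14   9  13   4   8  20  35  34  29  27  19  82 141 143]
203 [162 170 169 165 118  90  34  11  10   5   4   5   8   5   5   1  51 137 165 169]
204 [163 168 169 166 119  87  71  32   9   8  12   7   5   2  16  65 132 164 166 133]
205 [163 168 171 163 116  88  88  74  48  32  17  15  28  31  66  87 163 163 132 103]
206 [163 168 170 167 118  86  90  87  77  71  68  65  71  70  83  89 161 133 101  98]
207 [164 169 166 165 106  89  86  87  85  86  88  85  88  85  88  90 163 101  98 100]
[[   3.02  604.5  -199.5 ]
 [   3.07  604.   -199.5 ]
 [   3.15  605.   -199.5 ]
 [   3.22  604.5  -200.  ]
 [   3.26  603.5  -199.5 ]]
```

Both cameras agree: the handle stands about 2 mm short in x and about 1.5–2 mm to −y of the jaw axis, so it's jammed on one flank of the V. Instead of forcing it, I'll regrip the handle and centre it sideways, then feel it home and close the jaw again.

```bash
python3 - <<'E'
from ik import *
np.set_printoptions(precision=1,suppress=True)
q=[-34,11,110,1,57,-122]
for T,yw in ((36,-19),(36,-14),(38,-16)):
    for x in ((.44,-.185,.15),(.53,-.172,.16),(.62,-.199,.058),(.623,-.2,.058)):
        t=0 if x[0]==.44 else T
        q,e=ik(np.array(x),orient(t,-2 if t==0 else yw),q if t==0 else [-34.5,-15.5,130.5,19.9,29.2,-119.6]);print(T,yw,x,q,round(e,3))
E
```

```text
36 -19 (0.44, -0.185, 0.15) [ -36.4   -5.5  117.2    0.    68.2 -124.4] 0.0
36 -19 (0.53, -0.172, 0.16) [ -34.   -14.2  129.5   17.2   30.8 -117.1] 0.0
36 -19 (0.62, -0.199, 0.058) [ -30.6   11.   118.1   24.1   16.9 -122.6] 0.0
36 -19 (0.623, -0.2, 0.058) [ -30.5   11.4  117.6   23.8   16.9 -122.3] 0.0
36 -14 (0.44, -0.185, 0.15) [ -36.4   -5.5  117.2    0.    68.2 -124.4] 0.0
36 -14 (0.53, -0.172, 0.16) [ -35.9  -14.1  129.4   23.8   33.  -128.3] 0.0
36 -14 (0.62, -0.199, 0.058) [ -32.2   11.1  118.    33.6   19.4 -137. ] 0.0
36 -14 (0.623, -0.2, 0.058) [ -32.1   11.4  117.6   33.4   19.4 -136.7] 0.0
38 -16 (0.44, -0.185, 0.15) [ -36.4   -5.5  117.2   -0.    68.2 -124.4] 0.0
38 -16 (0.53, -0.172, 0.16) [ -35.5  -14.9  130.7   24.2   30.1 -126.9] 0.0
38 -16 (0.62, -0.199, 0.058) [ -31.8   10.8  119.1   36.8   16.3 -138.3] 0.0
38 -16 (0.623, -0.2, 0.058) [ -31.7   11.2  118.7   36.6   16.3 -138. ] 0.0
```

Request:
jog_arm([
  [[-4, 0, 0, 0, 0, 0], [-10, 0, 0, 0, 0, 0], [-15, 0, 5, 0, 0, 0], [-12, 0, 20, 0, 0, 0], [-5, 0, 25, 0, 0, 0], [0, 0, 30, 0, 0, 0], [0, 0, 25, 0, 0, 0], [0, 0, 10, 0, 0, 0], [0, 0, 0, 0, 0, 0]],
], grip=52)

```text
t: 18.68
position: [0.4549, -0.1886, 0.1649]
eef_rot: [[-1.0, 0.023, -0.012], [0.022, 1.0, 0.015], [0.012, 0.015, -1.0]]
ft_force: [1.0, -0.5, 0.4]
grip_width: 0.0516
```

```bash
python3 lz.py p13; python3 sil.py p13; python3 ed.py p13; python3 -c "
from rig import telemetry as t
s=t.sense();print(s['eef_rot'])"
```

```text
18.7833 [ 0.4539 -0.1878  0.1624] [ 0.0864 -0.0891 -0.0443] 0.05170590778680736 [ -35.9033   -3.5152  114.0104    0.3209   70.798  -124.7211]

[[7856.64  613.5  -199.5 ]
 [8177.02  614.   -200.  ]
 [8210.48  613.5  -200.  ]
 [8303.94  613.   -199.5 ]
 [8531.48  614.   -199.5 ]
 [8722.08  614.5  -200.  ]
 [9576.46  612.5  -199.5 ]
 [9675.65  613.   -200.  ]]
p13 [247.44845591 255.95314327] 251.70079958997266 213.33333333333334
[[-0.99962798  0.02266341 -0.01517483]
 [ 0.02239679  0.99959571  0.01751544]
 [ 0.01556565  0.01716905 -0.99973143]]
```

Request:
jog_arm([
  [[4, 1, 0, 1, 0, -7.1], [8, 2, 0, 0, 0, -7.1], [10, 2, 0, -1.74, -6.05, 0], [10, 2, 0, -1.74, -6.05, 0], [10, 2, 0, -1.74, -6.05, 0], [10, 2, 0, -1.74, -6.05, 0], [10, 2, 0, -1.74, -6.05, 0], [8, 2, 0, -1.74, -6.05, 0], [4, 1, 0, 0, 0, 0], [0, 0, 0, 0, 0, 0], [0, 0, 0, 0, 0, 0]],
])

```text
t: 19.7
position: [0.5208, -0.165, 0.1372]
eef_rot: [[-0.773, 0.26, 0.579], [0.233, 0.965, -0.122], [-0.59, 0.041, -0.806]]
ft_force: [-0.0, 0.4, -0.2]
grip_width: 0.052
```

```bash
python3 -c "
from rig import telemetry as t
import numpy as np
s=t.sense();R=s['eef_rot'];print(s['position'],R,s['joints'])
n=R[:2,1]/np.linalg.norm(R[:2,1]);H=np.array([.6155,-.19725]);l=np.array([n[1],-n[0]]);print('n',n,'target TCP',H+.006*l)
zt=R[:,2];print(zt, 'start of axial approach 110mm back',np.r_[H+.006*l,.058]-.11*zt)"
```

```text
[ 0.52077207 -0.16503251  0.13716961] [[-0.77267999  0.26014663  0.57904176]
 [ 0.23334748  0.96470565 -0.12203263]
 [-0.59035124  0.04082577 -0.80611331]] [ -36.77231334  -13.52165261  131.78169531   28.63453897   31.28886774
 -131.54782717]
n [0.2603637  0.96551061] target TCP [ 0.62129306 -0.19881218]
[ 0.57904176 -0.12203263 -0.80611331] start of axial approach 110mm back [ 0.55759847 -0.18538859  0.14667246]
```

Request:
jog_arm([
  [[6, -4, 6, -1.2, 0.3, 0], [10, -6, 6, -1.1, 0.3, 0], [12, -6, 2, 0, 0, 0], [8, -4, 0, 0, 0, 0], [0, 0, 0, 0, 0, 0], [0, 0, 0, 0, 0, 0]],
])

```text
t: 20.2
position: [0.5614, -0.1884, 0.1531]
eef_rot: [[-0.784, 0.26, 0.563], [0.209, 0.966, -0.155], [-0.584, -0.004, -0.812]]
ft_force: [-0.4, -0.3, 1.2]
grip_width: 0.0522
```

```bash
cat > tg.py <<'E'
from rig import telemetry as t
import numpy as np
np.set_printoptions(precision=4,suppress=True)
s=t.sense();R=s['eef_rot'];p=s['position'];print(p,R[:,1],R[:,2],s['joints'].round(1))
n=R[:2,1]/np.linalg.norm(R[:2,1]);H=np.array([.6155,-.19725]);l=np.array([n[1],-n[0]]);T=np.r_[H+.006*l,.058];d=(T-p)*1000;print('T',T,'d',d,'lateral',d[:2]@n,'axial',d@R[:,2])
E
python3 tg.py
```

```text
[ 0.5614 -0.1884  0.1531] [ 0.2599  0.9656 -0.004 ] [ 0.5632 -0.1549 -0.8117] [ -34.7   -7.6  124.7   22.3   30.6 -125.7]
T [ 0.6213 -0.1988  0.058 ] d [ 59.8617 -10.3895 -95.0962] lateral 5.523667846438039 axial 112.51021298149057
```

Request:
jog_arm([
  [[2, 3, -2, 0, 0, 0], [4, 2, -6, 0, 0, 0], [8, -2, -12, 0, 0, 0], [9, -2.5, -14, 0, 0, 0], [9, -2.5, -14, 0, 0, 0], [8, -2.5, -14, 0, 0, 0], [0, 0, 0, 0, 0, 0], [0, 0, 0, 0, 0, 0]],
])

```text
t: 20.87
position: [0.6023, -0.1906, 0.0863]
eef_rot: [[-0.787, 0.259, 0.56], [0.209, 0.966, -0.154], [-0.581, -0.004, -0.814]]
ft_force: [0.6, -0.8, -0.7]
grip_width: 0.0518
```

```bash
python3 tg.py; python3 lz.py p14
```

```text
[ 0.6023 -0.1906  0.0863] [ 0.2592  0.9658 -0.0041] [ 0.5603 -0.1538 -0.8139] [ -32.     5.4  120.4   26.4   22.  -128.8]
T [ 0.6213 -0.1988  0.058 ] d [ 19.0369  -8.1943 -28.3477] lateral -2.980138275410262 axial 34.9985642966342
20.9667 [ 0.6022 -0.1908  0.0872] [ 0.1062 -0.038  -0.1805] 0.05189598290854886 [ -32.0036    5.2484  120.4422   26.4143   21.9711 -128.8124]
```

View pics/p14z.png

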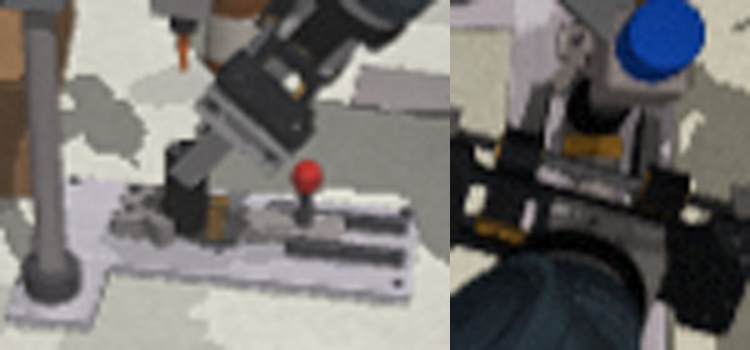

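Request:
jog_arm([
  [[3, -2, -4, 0, 0, 0], [5, -2, -8, 0, 0, 0], [5, -2, -8, 0, 0, 0], [4, -1, -6, 0, 0, 0], [0, 0, 0, 0, 0, 0], [0, 0, 0, 0, 0, 0]],
])

```text
t: 21.47
position: [0.6214, -0.1993, 0.0653]
eef_rot: [[-0.782, 0.26, 0.567], [0.206, 0.966, -0.158], [-0.589, -0.007, -0.808]]
ft_force: [-0.1, -0.6, 0.1]
grip_width: 0.0521
```

```bash
python3 tg.py
```

```text
[ 0.6214 -0.1993  0.0653] [ 0.2598  0.9656 -0.0071] [ 0.567  -0.1585 -0.8083] [ -31.6   10.3  117.9   29.7   19.2 -132. ]
T [ 0.6213 -0.1988  0.058 ] d [-0.1512  0.4701 -7.327 ] lateral 0.41471992744785585 axial 5.762387912431247
```

Request:
jog_arm([
  [[0, 0.5, -4, 0, 0, 0], [0, 0, -3, 0, 0, 0], [0, 0, 0, 0, 0, 0]],
])

```text
t: 21.72
position: [0.6217, -0.1989, 0.0592]
eef_rot: [[-0.781, 0.26, 0.568], [0.205, 0.966, -0.159], [-0.59, -0.008, -0.807]]
ft_force: [-0.0, 0.8, 0.3]
grip_width: 0.052
```

Request:
jog_arm([
  [[0, 0, 0, 0, 0, 0], [0, 0, 0, 0, 0, 0], [0, 0, 0, 0, 0, 0], [0, 0, 0, 0, 0, 0], [0, 0, 0, 0, 0, 0]],
], grip=24, force=12)

```text
t: 22.13
position: [0.6217, -0.1993, 0.0598]
eef_rot: [[-0.78, 0.26, 0.569], [0.205, 0.966, -0.16], [-0.591, -0.009, -0.806]]
ft_force: [-0.1, -0.1, -0.8]
grip_width: 0.0306
```

```bash
python3 tg.py;python3 heft.py q2 6|cut -c1-150;python3 lz.py p15; python3 ed.py p15
```

```text
[ 0.6217 -0.1993  0.0598] [ 0.2601  0.9655 -0.0085] [ 0.5691 -0.1605 -0.8065] [ -31.6   11.   117.9   30.9   18.3 -133.3]
T [ 0.6213 -0.1988  0.058 ] d [-0.3682  0.5295 -1.7966] lateral 0.41551285714627817 axial 1.1543584567470795
22.4333 [ 0.622 -0.199  0.06 ] 0.030566021413004747 F [-0.156 -0.706 -0.458] sd [0.528 0.549 0.287] M [-0.013  0.315 -0.078] tau [  0.475 -32.825 -24.
22.5333 [ 0.6217 -0.1993  0.0598] [ 0.2702 -1.1092 -1.2878] 0.031123854452893562 [ -31.6047   10.9861  117.9387   30.8953   18.3339 -133.3298]

p15 [246.58057364 255.24719801] 250.91388582169216 98.0
```

View pics/p15z.png

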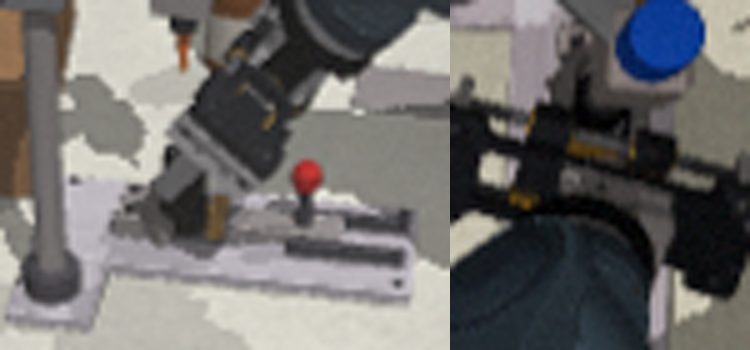

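Request:
jog_arm([
  [[0.8, 0, 0, 0, 0, 0], [0.8, 0, 0, 0, 0, 0]],
])

```text
t: 22.7
position: [0.6233, -0.1994, 0.0598]
eef_rot: [[-0.78, 0.26, 0.569], [0.205, 0.966, -0.161], [-0.591, -0.009, -0.806]]
ft_force: [-2.0, -0.7, -0.5]
grip_width: 0.0306
```

```bash
python3 heft.py q3 4|cut -c1-120
```

```text
22.9 [ 0.623 -0.199  0.06 ] 0.030836253920352268 F [-2.086 -1.099  1.1  ] sd [0.302 0.224 0.423] M [-0.049  0.515 -0.109
```

Request:
jog_arm([
  [[0.8, 0, 0, 0, 0, 0], [0.8, 0, 0, 0, 0, 0]],
])

```text
t: 23.07
position: [0.6247, -0.1996, 0.0599]
eef_rot: [[-0.78, 0.26, 0.569], [0.205, 0.966, -0.161], [-0.591, -0.009, -0.806]]
ft_force: [-6.1, -1.1, 4.3]
grip_width: 0.0306
```

```bash
python3 heft.py q4 4|cut -c1-120
```

```text
23.2667 [ 0.625 -0.2    0.06 ] 0.030843377302655618 F [-4.841 -0.989  3.245] sd [0.27  0.337 0.429] M [-0.211  0.717 -0.
```

Request:
jog_arm([
  [[-0.8, 0, 0, 0, 0, 0], [0, 0, 0, 0, 0, 0]],
])

```text
t: 23.43
position: [0.624, -0.1994, 0.0598]
eef_rot: [[-0.78, 0.26, 0.569], [0.205, 0.965, -0.161], [-0.591, -0.009, -0.806]]
ft_force: [0.4, -0.1, 0.4]
grip_width: 0.0307
```

Request:
jog_arm([
  [[0, 0, 0, 0, 0, 0], [0, 0, 0, 0, 0, 0], [0, 0, 0, 0, 0, 0], [0, 0, 0, 0, 0, 0], [0, 0, 0, 0, 0, 0]],
], grip=52)

```text
t: 23.85
position: [0.6245, -0.1986, 0.0596]
eef_rot: [[-0.78, 0.26, 0.569], [0.205, 0.966, -0.159], [-0.591, -0.007, -0.806]]
ft_force: [0.4, 0.4, -0.8]
grip_width: 0.0518
```

Request:
jog_arm([
  [[-3, 1, 4, 0, 0, 0], [-6, 1.5, 8, 0, 0, 0], [-9, 2, 12, 0, 0, 0], [-12, 3, 16, 0, 0, 0], [-12, 3, 16, 0, 0, 0], [-12, 3, 16, 0, 0, 0], [-12, 3, 16, 0, 0, 0], [-10, 3, 12, 0, 0, 0], [0, 0, 0, 0, 0, 0]],
])

```text
t: 24.6
position: [0.5432, -0.1768, 0.1634]
eef_rot: [[-0.782, 0.26, 0.567], [0.206, 0.966, -0.159], [-0.589, -0.007, -0.808]]
ft_force: [0.8, -0.4, 0.2]
grip_width: 0.0522
```

```bash
python3 lz.py p16; python3 ed.py p16 p13; python3 sil.py p16; python3 tg.py
```

```text
24.7 [ 0.5434 -0.1768  0.1613] [ 0.0963 -0.118  -0.1965] 0.051741101902682364 [ -34.7552  -11.8688  127.4353   21.4549   31.8621 -124.8231]

p16 [247.04848781 255.28471517] 251.1666014886846 132.33333333333334
p13 [247.44845591 255.95314327] 251.70079958997266 213.33333333333334
[[10327.32   614.5   -199.  ]
 [10590.12   615.    -199.  ]
 [11498.1    615.5   -199.  ]
 [11779.31   614.5   -198.5 ]
 [11805.34   614.    -199.  ]
 [12310.13   614.    -198.5 ]
 [12691.3    615.    -199.5 ]
 [12815.87   615.    -198.5 ]]
[ 0.5434 -0.1768  0.1613] [ 0.2597  0.9657 -0.0062] [ 0.5653 -0.1573 -0.8097] [ -34.8  -11.9  127.4   21.5   31.9 -124.8]
T [ 0.6213 -0.1988  0.058 ] d [  77.8506  -22.0109 -103.2922] lateral -1.0386659865840997 axial 131.11219181946805
```

View pics/p16z.png

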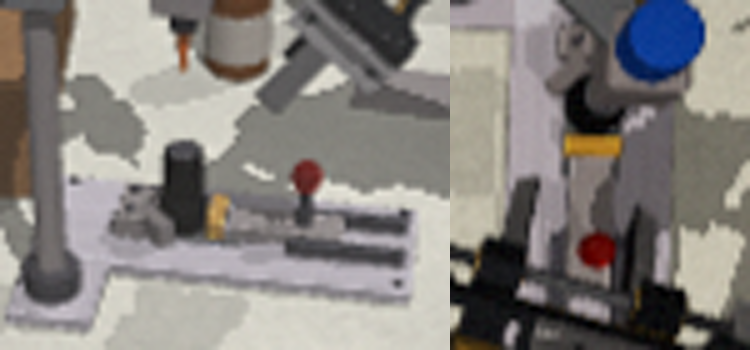

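The handle moved forward about 1.4 mm, and its axis (col 251.2) now matches the nozzle axis (251.25). It really was jammed before. Now I'll close the jaw onto it.

Request:
jog_arm([
  [[-8, -2, 0, 1.56, 5.8, 0], [-12, -2, 0, 1.56, 5.8, 0], [-12, -2, 0, 1.56, 5.8, 0], [-12, -3, 0, 1.56, 5.8, 0], [-12, -3, 0, 1.56, 5.8, 0], [-12, -3, 0, 1.2, 4.4, 0], [-10, -2, -4, 0, 0, 6.5], [-8, 0, -6, 0, 0, 6], [0, 0, -6, 0, 0, 0], [0, 0, 0, 0, 0, 0], [0, 0, 0, 0, 0, 0]],
], grip=0)

```text
t: 25.62
position: [0.4531, -0.1928, 0.1301]
eef_rot: [[-0.999, 0.038, -0.026], [0.038, 0.999, 0.005], [0.026, 0.004, -1.0]]
ft_force: [-0.3, 0.2, 0.3]
grip_width: 0.0005
```

Request:
jog_arm([
  [[0, 0, -10, 0, -2.5, 0], [0, 0, -16, 0, 0, 0], [0, 0, -18, 0, 0, 0], [0, 0, -15, 0, 0, 0], [2, 0, -8, 0, 0, 0], [8, 0, -3, 0, 0, 0], [10, 0, 0, 0, 0, 0], [10, 0, 0, 0, 0, 0], [5, 0, 0, 0, 0, 0], [0, 0, 0, 0, 0, 0]],
])

```text
t: 26.45
position: [0.497, -0.1934, 0.0593]
eef_rot: [[-0.998, 0.048, 0.026], [0.048, 0.999, 0.002], [-0.026, 0.003, -1.0]]
ft_force: [-0.2, -0.1, 0.3]
grip_width: 0.0006
```

Request:
jog_arm([
  [[3, 0, 0, 0, 0, 0], [3, 0, 0, 0, 0, 0], [2, 0, 0, 0, 0, 0]],
])

```text
t: 26.7
position: [0.5072, -0.1939, 0.061]
eef_rot: [[-0.998, 0.047, 0.029], [0.047, 0.999, 0.0], [-0.029, 0.002, -1.0]]
ft_force: [0.2, 0.3, -0.2]
grip_width: 0.0004
```

Request:
jog_arm([
  [[1.5, 0, 0, 0, 0, 0], [1, 0, 0, 0, 0, 0]],
])

```text
t: 26.87
position: [0.5092, -0.1939, 0.0611]
eef_rot: [[-0.999, 0.047, 0.026], [0.047, 0.999, 0.0], [-0.026, 0.002, -1.0]]
ft_force: [-3.7, -0.8, 2.3]
grip_width: 0.0004
```

Request:
jog_arm([
  [[0.8, 0, 0, 0, 0, 0], [0.8, 0, 0, 0, 0, 0]],
])

```text
t: 27.03
position: [0.5097, -0.1939, 0.061]
eef_rot: [[-0.999, 0.047, 0.023], [0.047, 0.999, 0.001], [-0.023, 0.002, -1.0]]
ft_force: [-4.7, -1.0, 3.2]
grip_width: 0.0004
```

Request:
jog_arm([
  [[0.8, 0, 0, 0, 0, 0], [0.8, 0, 0, 0, 0, 0]],
])

```text
t: 27.2
position: [0.5102, -0.194, 0.061]
eef_rot: [[-0.999, 0.047, 0.02], [0.047, 0.999, 0.001], [-0.02, 0.002, -1.0]]
ft_force: [-5.6, 0.7, 4.0]
grip_width: 0.0005
```

Request:
jog_arm([
  [[1, 0, 0, 0, 0, 0], [1, 0, 0, 0, 0, 0], [1, 0, 0, 0, 0, 0]],
])

```text
t: 27.45
position: [0.5103, -0.1939, 0.061]
eef_rot: [[-0.999, 0.046, 0.012], [0.046, 0.999, 0.002], [-0.012, 0.003, -1.0]]
ft_force: [-7.2, -0.4, 5.7]
grip_width: 0.0009
```

Request:
jog_arm([
  [[1, 0, 0, 0, 0, 0], [1, 0, 0, 0, 0, 0], [1, 0, 0, 0, 0, 0]],
])

```text
t: 27.7
position: [0.5102, -0.1939, 0.061]
eef_rot: [[-0.999, 0.045, 0.003], [0.045, 0.999, 0.003], [-0.003, 0.004, -1.0]]
ft_force: [-6.9, -1.2, 5.6]
grip_width: 0.0001
```

```bash
python3 lz.py p17; python3 ed.py p16 p17; python3 sil.py p17
```

```text
27.8 [ 0.5103 -0.1939  0.061 ] [-7.4504 -1.7949  5.6443] 0.0007297875745786112 [ -32.8474   11.5502  110.0868    0.313    58.3066 -120.4339]

p16 [247.04848781 255.28471517] 251.1666014886846 132.33333333333334
p17 [246.7686346  255.01082862] 250.88973161007954 132.66666666666666
[[12649.09   614.5   -199.  ]
 [13603.74   615.    -199.  ]
 [13635.81   614.    -199.  ]
 [14418.96   614.    -198.5 ]
 [14505.67   614.5   -198.5 ]
 [15127.21   615.5   -199.  ]
 [15209.99   614.5   -199.5 ]
 [15241.09   613.5   -199.  ]]
```

Request:
jog_arm([
  [[1.6, 0, 0, 0, 0, 0], [1.6, 0, 0, 0, 0, 0]],
])

```text
t: 27.97
position: [0.5103, -0.1939, 0.0611]
eef_rot: [[-0.999, 0.044, -0.005], [0.044, 0.999, 0.004], [0.006, 0.004, -1.0]]
ft_force: [-10.7, -0.9, 7.8]
grip_width: 0.0008
```

```bash
python3 lz.py p18; python3 ed.py p16 p17 p18
```

```text
28.0667 [ 0.5104 -0.1939  0.0611] [-10.8926  -0.5709   8.3887] 0.0006567016900242131 [ -32.7265   11.841   109.738     0.0476   58.8204 -120.2357]

p16 [247.04848781 255.28471517] 251.1666014886846 132.33333333333334
p17 [246.7686346  255.01082862] 250.88973161007954 132.66666666666666
p18 [246.7099677 254.9696713] 250.83981949743725 132.66666666666666
```

View pics/p18z.png

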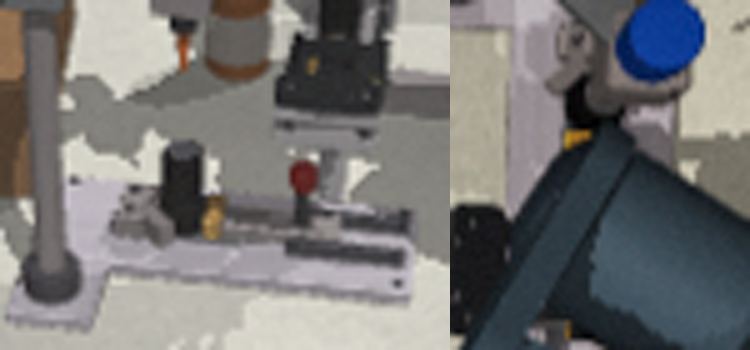

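Now it's a firm stop 2.1 mm further in, with no movement at 11 N. I'll let go and measure.

Request:
jog_arm([
  [[-4, 0, 0, 0, 0, 0], [-10, 0, 0, 0, 0, 0], [-15, 0, 5, 0, 0, 0], [-20, 0, 20, 0, 0, 0], [-25, 0, 25, 0, 0, 0], [-25, 0, 25, 0, 0, 0], [-15, 0, 15, 0, 0, 0], [0, 0, 0, 0, 0, 0], [0, 0, 0, 0, 0, 0]],
])

```text
t: 28.82
position: [0.3918, -0.1923, 0.1521]
eef_rot: [[-0.999, 0.045, 0.005], [0.045, 0.999, 0.004], [-0.005, 0.004, -1.0]]
ft_force: [0.7, 0.5, 0.4]
grip_width: 0.0003
```

```bash
python3 lz.py p19; python3 ed.py p11 p19; python3 sil.py p19; python3 - <<'E'
from h import *
for n in ('p0','p5','p11','p13','p16','p19'):
    im={c:cv2.imread(f'pics/{n}_{c[0]}.png' if n!='p0' else f'pics/{c}0.png').astype(float) for c in('top','side')}
    o=[]
    for c,(v0,v1,u0,u1) in {'top':(215,245,296,313),'side':(180,205,262,300)}.items():
        a=im[c][v0:v1,u0:u1]; w=np.clip(a[:,:,2]-a[:,:,1]-50,0,None); w[a[:,:,1]>70]=0
        yy,xx=np.mgrid[v0:v1,u0:u1]; o+=[(w*xx).sum()/w.sum(),(w*yy).sum()/w.sum()]
    b=im['top'];s=np.clip((b[:,:,2]-b[:,:,0])/135,0,1)[194:225,299:307].mean(1)
    print(n,np.round(o,2),'X top',atz('top',o[:2],.067)[:2].round(4),'X side',atz('side',o[2:],.067)[:2].round(4),'face front edge row',round(float((s*np.arange(194,225)).sum()/s.sum()),2))
E
```

```text
28.9167 [ 0.392  -0.1921  0.1513] [-0.1612 -0.2193  0.1542] 0.0005516700807452507 [ -41.2737  -11.9149  122.7224    0.368    69.2369 -128.853 ]

p11 [247.45462665 255.9381791 ] 251.69640287133242 214.66666666666666
p19 [246.76328085 255.40009939] 251.08169011852027 213.66666666666666
[[ 9654.13   614.5   -199.  ]
 [ 9869.26   614.5   -198.5 ]
 [10008.4    615.    -199.  ]
 [10425.69   614.    -198.5 ]
 [11088.64   615.5   -199.  ]
 [11100.3    615.    -198.5 ]
 [11235.     614.    -199.  ]
 [11860.1    613.5   -198.5 ]]
p0 [303.45 236.24 285.28 195.23] X top [ 0.4944 -0.1934] X side [ 0.4952 -0.198 ] face front edge row 214.82
p5 [303.53 236.03 285.26 195.31] X top [ 0.495  -0.1936] X side [ 0.4953 -0.1975] face front edge row 214.91
p11 [303.85 224.75 275.92 194.46] X top [ 0.5272 -0.1947] X side [ 0.5285 -0.1984] face front edge row 210.86
p13 [303.71 224.46 276.08 194.5 ] X top [ 0.528  -0.1943] X side [ 0.5279 -0.1982] face front edge row 210.89
p16 [304.33 224.92 276.37 194.17] X top [ 0.5267 -0.1961] X side [ 0.527  -0.2004] face front edge row 209.4
p19 [303.92 224.03 275.49 194.64] X top [ 0.5292 -0.1949] X side [ 0.5299 -0.1971] face front edge row 210.92
```

View pics/p19z.png

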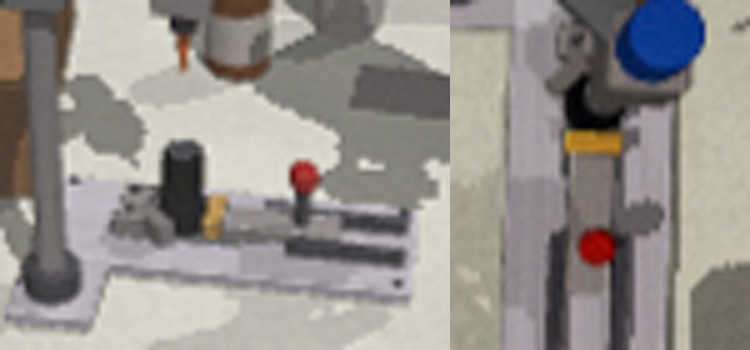

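```bash
python3 - <<'E'
from h import *
np.set_printoptions(precision=2,suppress=True,linewidth=160)
for n in('p11','p13','p19'):
    b=cv2.imread(f'pics/{n}_t.png').astype(float); g=b.mean(2); s=(b[:,:,2]-b[:,:,0])
    r=[v for v in range(198,208) if s[v,300:307].mean()>128]
    L=np.mean([297.5+1-sum(s[v,u]/s[v,300:306].mean() for u in (296,297,298)) for v in r]); R=np.mean([308.5-1+sum(s[v,u]/s[v,300:306].mean() for u in (308,309,310)) for v in r])
    print(n,'face rows',r,'L,R',L,R,(L+R)/2)
    for v in range(192,200): print(v,g[v,292:302].astype(int))
E
```

```text
p11 face rows [203, 204] L,R 297.3073683236138 308.9400232739583 303.123695798786
192 [159 147  89  89  93  85  66  42  17   8]
193 [157 160 127  93  81  66  56  23   0   4]
194 [158 158 154 127 116  89  60   8   6   5]
195 [156 162 163 158 140 119  40   9  10  10]
196 [157 161 163 163 151 126  29   7  12   6]
197 [158 158 165 164 160 126  34  10   6   5]
198 [161 162 166 151 150 128  44   8   6   9]
199 [159 162 163 142 141 126  62  28  10   8]
p13 face rows [203, 204] L,R 297.3492577241277 308.9605206664795 303.1548891953036
192 [160 152  94  92 100  92  70  41  14  10]
193 [151 164 129  98  86  68  62  24   6   5]
194 [143 162 160 131 117  93  65  13   0   4]
195 [139 154 167 159 145 120  41  11   1  10]
196 [141 143 164 170 159 129  31  12   0   7]
197 [144 140 169 168 165 130  40   3  10   7]
198 [141 140 168 157 152 132  44  11  13   9]
199 [142 144 168 148 144 130  65  26  10   6]
p19 face rows [202, 203, 204] L,R 297.373845489306 308.9053687175397 303.13960710342286
192 [157 149  91  85  95  89  62  19   8   7]
193 [158 158 125  93  81  67  21   3   6  16]
194 [157 159 154 128 117  88  18   7   5  16]
195 [158 159 160 156 140 105  14   9   0  15]
196 [158 159 161 162 155 102  18   8   1   7]
197 [159 160 164 166 160 119  18   9   5   4]
198 [158 159 154 151 149 124  34  10   7   5]
199 [160 161 157 140 137 123  62  14  10   3]
```

Jaw travel is now 34.6 mm (top 34.5, side 34.7) from a start at about 0, and the handle axis agrees with the nozzle axis to 0.2 px. Last I'll check the whole scene.

```bash
python3 - <<'E'
import cv2,numpy as np
a=cv2.imread('pics/p19_s.png');b=cv2.imread('pics/p19_t.png')
cv2.imwrite('pics/fin.png',np.hstack([cv2.resize(a[120:384,150:350],(400,528),interpolation=2),cv2.resize(b[80:300,95:435][:, :],(400,259),interpolation=2).copy() if 0 else cv2.copyMakeBorder(cv2.resize(b[80:300,95:435],(400,259),interpolation=2),0,269,0,0,cv2.BORDER_CONSTANT)]))
E
```

```text
(no output)
```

View pics/fin.png

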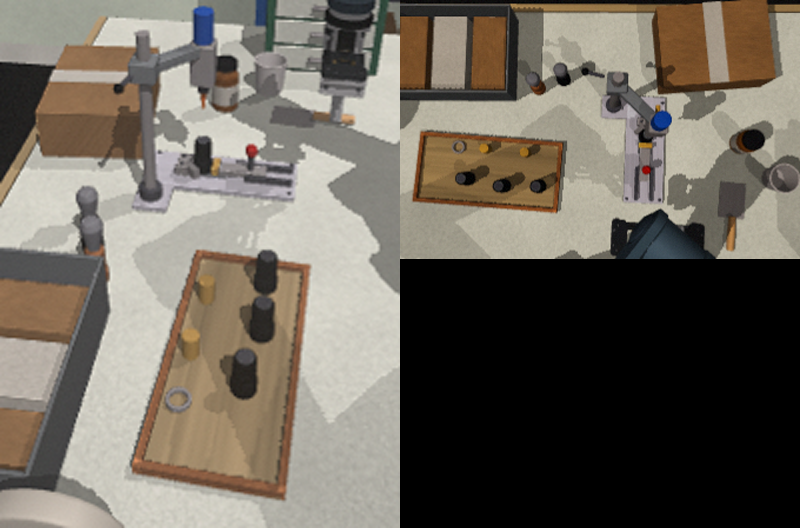

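The three plain handles stand on the tray. The cores, ring, brushes, jar, cup and spatula are undisturbed, and the weighted handle is upright in the V with the jaw against it. The arm is clear, so I'm handing in.

```bash
python3 -c "
from rig import r
print(r.finish_job())"
```

```text
the job is handed in; nothing more can be done
None
```

The weighted handle stands in the V block with the jaw closed on it, and the job was handed in at about 29 s. I judge the handle fully home, though one camera check was less clear than the others.

**Finding it:** I lifted handle_a first and read about −2.8 N (roughly 265 g), while a plain handle can weigh at most 0.94 N. I did not lift the other three.

**Seating it:** I stood the handle on the glue station and pushed the jaw by its post. The first stop, with a peak of about 15 N, was false. Both cameras showed the handle about 2 mm short and off to one side, caught on one flank of the V. Rather than push harder, I gripped it again and centred it. Sideways force stayed small as I felt it forward, which suggested both flanks were touching. Then I pushed the jaw again to a firm stop 2.1 mm further in, which did not move at 11 N, and let go.

**Last checks:**
- **Jaw travel:** the cameras give about 34.6 mm from a start near 0, against 35 mm for fully home.
- **Handle position:** its axis matches the nozzle axis to about 0.2 px (0.6 mm) in the side view.
- **Less certain:** the top-view outline still put the handle up to 1 mm or so off the jaw's line. That reading depends on the foot's hidden lower edge, so I trusted the other checks.
- **Everything else:** the three plain handles stand on the tray, nothing else looks moved, and the arm is clear with the force reading near zero.

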